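# Lids back on the spares containers

## Task

The lids of the four open spares containers lie in one stack on the table. Take the stack apart and close each container with the lid that fits it, so that every lid sits square on its container, level and fully down on the rim, and let go.

Things in the scene. Friction and masses are not known exactly. Their poses are not given: they have to be found in the camera images.
- round_lid: Loose grey plastic lid, round, 40 mm in diameter. Plate 16 mm thick, under it a centred plug 8 mm deep (round, 18 mm in diameter) that goes into the container's mouth. Origin: centre of the plug's underside, z up, any yaw serves. Plate from 8 to 24 mm above the origin; take it by its edges. Starts on top of the stack.
- square_lid: Loose grey plastic lid, 56 x 56 mm square. Plate 16 mm thick, under it a centred plug 8 mm deep (34 x 34 mm) that goes into the container's mouth. Origin: centre of the plug's underside, z up, x along one side. Plate from 8 to 24 mm above the origin; take it by its edges. Starts second from the top, under the round lid.
- oblong_lid: Loose grey plastic lid, 100 x 56 mm rectangular, the middle-sized one. Plate 16 mm thick, under it a centred plug 8 mm deep (60 x 34 mm) that goes into the container's mouth. Origin: centre of the plug's underside, z up, x along the long side. Plate from 8 to 24 mm above the origin; take it by its edges. Starts third from the top, under the square lid.
- long_lid: Loose grey plastic lid, 160 x 56 mm rectangular, the longest of the four. Plate 16 mm thick, under it a centred plug 8 mm deep (110 x 34 mm) that goes into the container's mouth. Origin: centre of the plug's underside, z up, x along the long side. Plate from 8 to 24 mm above the origin; take it by its edges. Starts at the bottom of the stack, on the table.
- round_pot: Open white plastic pot, 36 mm in diameter, 85 mm high (inside of the mouth 30 mm in diameter, wall 3 mm, rim 85 mm above its origin), standing upright and fast on the table. Origin: centre of its underside, z up. With its lid on, the plate rests on the rim, so the lid's origin is 8 mm below the rim (77 mm above this origin).
- square_box: Open white plastic box, 52 x 52 x 90 mm (inside of the mouth 46 x 46 mm, wall 3 mm, rim 90 mm above its origin), standing upright and fast on the table. Origin: centre of its underside, z up. With its lid on, the plate rests on the rim, so the lid's origin is 8 mm below the rim (82 mm above this origin).
- oblong_box: Open white plastic box, 96 x 52 x 75 mm (long side along its x; inside of the mouth 90 x 46 mm, wall 3 mm, rim 75 mm above its origin), standing upright and fast on the table. Origin: centre of its underside, z up. With its lid on, the plate rests on the rim, so the lid's origin is 8 mm below the rim (67 mm above this origin).
- long_box: Open white plastic box, 156 x 52 x 60 mm (long side along its x; inside of the mouth 150 x 46 mm, wall 3 mm, rim 60 mm above its origin), standing upright and fast on the table. Origin: centre of its underside, z up. With its lid on, the plate rests on the rim, so the lid's origin is 8 mm below the rim (52 mm above this origin).
Not all that is in view belongs to the job. Leave any purple look-alike of the round_lid alone.

How it is judged:
By the outcome, as a careful person would: the job done as asked, in the order asked, and still so for the second after the job is handed in, with the robot touching nothing.
It also fails if it takes over 120 s, if anything falls off the work surface, if the arm or the gripper's body presses on something with over 40 N, if the wrist force passes 120 N, or if a joint passes its speed limit or range.

## Robot

A 7-joint arm with a two-finger parallel gripper is mounted at the origin on a cart in front of the work surface, level with it; the furniture and walls round the work are solid. World frame = base frame: x ahead of the robot, y to its left, z up, the work surface at z = 0. Lengths are in m, angles in rad, forces in N, time in s.
With the tool pointing down it reaches from about 0.425 to 0.925 m from the base axis. Payload 6.8 kg.
Tool frame: the origin (TCP) lies midway between the tips of the shut fingers; the grasp point (between the pads) lies 19 mm behind it; z points along the fingers, y is the line along which they close (so a half turn about z gives the same grasp; the last joint's range is limited). The gripper opens to 85 mm and grips with 20 to 120 N. Pads are 22 mm wide; open, the fingers measure 114 mm over their backs; the gripper's body (76 mm by 85 mm) begins 54 mm behind the grasp point. The pads swing forward as they close: fully open they stand 13 mm farther back than shut.
Start: joints at [1.181, 0.477, 0.022, 1.555, -0.011, 1.109, -0.083], TCP at [0.188, -0.648, 0.231] pointing down, gripper open.
Joint ranges: [-2.96, 2.96], [-0.34, 2.1], [-1.41, 1.46], [0.24, 2.44], [-1.37, 4.51], [0.17, 1.92], [-2.96, 2.96]. Speed limits (rad/s): [2.39, 2.39, 3.14, 3.14, 3.14, 3.14, 3.14].

## Interface

Orientations are given as a unit quaternion [w, x, y, z].
In Python, from station import bot gives the robot as it stands.
- The arm moves only by the tool jog_arm, never from a script. Its argument "rows" is a list of rows, each an object of numbers: "fingers": the finger opening in mm, from 0 to 85.4; "x", "y", "z": the shift along the tool's x, y, z in mm; "ax", "ay", "az": the turn, a rotation vector about the tool's x, y, z in degrees. A call has exactly 8 rows; each row shifts and turns the commanded pose from where the row before left it, along the tool's axes as they then stand; what a row does not reach is not made up. A row lasts 1/10 s, in which the tool goes at most 50 mm and 8.59 degrees, less where a joint would pass 70% of its speed; a pose out of reach is approached as far as the arm can. A call with a gripper value outside its range is refused whole. The fingers move at their own pace and stop on an object; "force" is the grip in N (left out, the last holds). Time passes only in rows, so rows that do not move let the fingers close, or fill a call up. It gives the time, the measured TCP pose, the force, the opening and the grip force at its end, in the units of the state.
- bot.get_obs(): the state, without advancing time (a new reading comes with each control period).
- bot.read_camera(name): name is "side" or "top" or "wrist"; returns a dict with "pixels" (384x512x3 uint8, red, green, blue), "vertical_fov" (degrees; the focal length in pixels is half the picture's height over the tangent of half this angle, whatever the lens; pixels are square), "cx", "cy" (the principal point, pixels), "world_from_camera" (4x4, takes a point from camera to world coordinates). Camera axes: x right, y down, z forward; pixel columns grow to the right and rows downward; lengths in m; the calibration is good to about 2 mm. The wrist camera is an equidistant fisheye: a pixel r from the principal point sees the ray r / f radians off the axis. A picture is of the moment at which its call begins. There is no depth.
- bot.hand_in(): hands the job in; it is judged then, once.
The state is a dict: "t": time; "q": joint angles; "joint_vel": joint speeds; "joint_torque": joint torques, N m; "eef_pos": TCP position; "tool_rot": TCP orientation; "contact_force": force on the tool from outside, world axes, zero at the start; "torque": the same for the moment, N m; "gripper_width": opening from 0.0 (shut) to 1.0 (fully open); "grasp_force": force on a finger pad.
Only numpy, scipy, OpenCV 4.12 (cv2) and the standard library are available. Lean on these libraries where they do the work, as an engineer would, in place of code of your own. Each camera call takes 0.05 s, during which the arm holds its last target. There are 200 camera calls.

## Working session

There is one attempt and no reset: what is moved stays moved. The work goes in short steps, Python scripts to look and compute and a tool call to move; the robot and the scene stay as the last step left them, time stands still between calls to the robot, and variables do not carry over. Pictures are saved under pics/ and viewed, at most 14 in all, crops included, and the job is handed in when it is done.

Besides the shell and the picture viewer there is one more tool, called after "Call:" in YAML: its name, and indented under it one key for each argument. jog_arm: Moves the arm, as the interface text tells. Its arguments: {"type":"object","properties":{"rows":{"type":"array","items":{"type":"object","properties":{"fingers":{"type":"number"},"x":{"type":"number"},"y":{"type":"number"},"z":{"type":"number"},"ax":{"type":"number"},"ay":{"type":"number"},"az":{"type":"number"}}}},"force":{"type":"number"}},"required":["rows"]}

```bash
mkdir -p pics; ls; cat > look.py <<'E'
import sys,cv2,numpy as np
from station import bot
def look(cam,name,crop=None,s=1):
    r=bot.read_camera(cam); im=r["pixels"][:,:,::-1]
    np.savez(f"pics/{name}.npz",**{k:np.array(v) for k,v in r.items()})
    if crop: im=im[crop[1]:crop[3],crop[0]:crop[2]]
    cv2.imwrite(f"pics/{name}.png",cv2.resize(im,None,fx=s,fy=s,interpolation=cv2.INTER_CUBIC))
def ray(name,u,v):
    r=np.load(f"pics/{name}.npz"); f=192/np.tan(np.radians(r["vertical_fov"])/2)
    d=np.array([(u-r["cx"])/f,(v-r["cy"])/f,1.])
    if "wrist" in name:
        p=d[:2]; a=np.hypot(*p); d=np.array([*(p/a*np.sin(a)),np.cos(a)]) if a>0 else d
    T=r["world_from_camera"]; return T[:3,3],T[:3,:3]@d
def at(name,u,v,z):
    o,d=ray(name,u,v); return np.round(o+d*(z-o[2])/d[2],4)
def proj(name,p):
    r=np.load(f"pics/{name}.npz"); f=192/np.tan(np.radians(r["vertical_fov"])/2)
    T=np.linalg.inv(r["world_from_camera"]); c=T[:3,:3]@np.array(p)+T[:3,3]
    if "wrist" in name:
        h=np.hypot(c[0],c[1]); a=np.arctan2(h,c[2]); return c[:2]/h*a*f+[r["cx"],r["cy"]]
    return c[:2]/c[2]*f+[r["cx"],r["cy"]]
E
python3 -c "
from look import *
look('top','top0',s=1.56);look('side','side0',s=1.56)
for n in('top0','side0'):
  r=np.load(f'pics/{n}.npz');print(r['vertical_fov'],r['cx'],r['cy'],r['world_from_camera'])
print(bot.get_obs())"
```

```text
pics
46.146819220014045 254.58355348509227 195.7458124488589 [[ 0.03880875 -0.97692534  0.2100256   0.33167326]
 [-0.99922275 -0.03939477  0.00139431 -0.08571255]
 [ 0.00691177 -0.20991647 -0.97769489  1.11631104]
 [ 0.          0.          0.          1.        ]]
56.53830899217758 259.97991139913563 191.84710031960185 [[-0.89325469 -0.30934543  0.32619237  0.26534349]
 [-0.4494188   0.59689434 -0.66463516  0.49430649]
 [ 0.01089948 -0.74028545 -0.67220432  0.6586173 ]
 [ 0.          0.          0.          1.        ]]
{'t': 0.1, 'q': array([ 1.18091661,  0.47770521,  0.02233292,  1.55634466, -0.01150344,
        1.10931525, -0.08307132]), 'joint_vel': array([-0.00034559, -0.00245389,  0.00184007, -0.00227589,  0.00213906,
       -0.00131593, -0.00014857]), 'joint_torque': array([ 3.76335447e-03, -5.97768223e+01,  1.61307558e+00, -2.81959713e+01,
        1.27456791e-02,  5.02108742e-03,  1.30801379e-05]), 'eef_pos': array([ 0.18754142, -0.64786602,  0.2304343 ]), 'tool_rot': array([-8.04393821e-04,  9.90087171e-01,  1.40451834e-01, -1.70478525e-04]), 'contact_force': array([-0.82931233, -1.00765006, -0.0498065 ]), 'torque': array([ 3.39981416e-02, -1.84015519e-05, -5.17146087e-03]), 'grasp_force': 0.0, 'gripper_width': 0.9959537002103661}
```

View pics/top0.png

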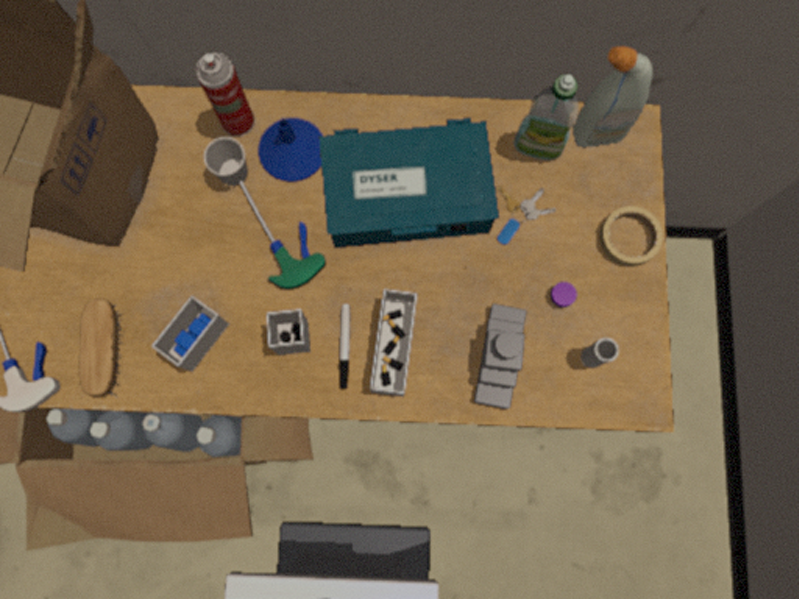

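View pics/side0.png

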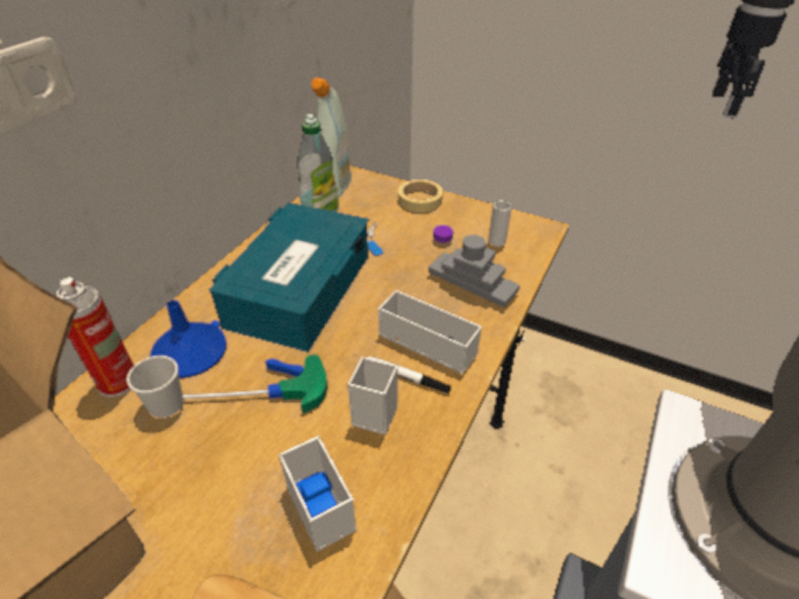

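The top view (×1.56) shows the oblong box at about (190,333), the square box at (287,331), the long box at (394,342) and the stack at (501,355). The round pot is at (600,352), and the purple decoy at (563,294) is to be left alone. Next I enlarge the working area.

```bash
python3 -c "
import cv2,numpy as np
im=cv2.imread('pics/top0.png');r=np.load('pics/top0.npz')['pixels'][:,:,::-1]
a=r[184:268,92:284];b=r[184:268,222:414]
cv2.imwrite('pics/crop0.png',np.vstack([cv2.resize(c,None,fx=4,fy=3.5*8/7*.875,interpolation=cv2.INTER_CUBIC) if 0 else cv2.resize(c,None,fx=3.5,fy=3.5,interpolation=cv2.INTER_CUBIC) for c in(a,b)]))"
```

```text
(no output)
```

View pics/crop0.png

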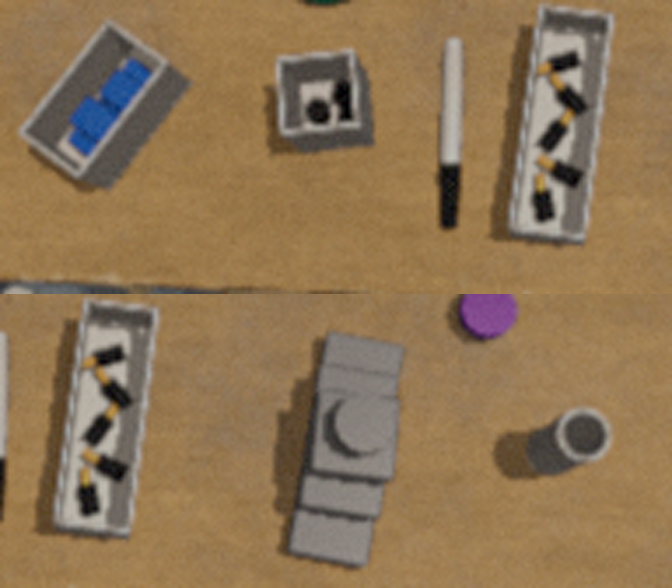

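```bash
cat > m.py <<'E'
from look import *
def A(u,v,z): return at('top0',92+(u+.5)/3.5-.5,184+(v+.5)/3.5-.5,z)
def B(u,v,z): return at('top0',222+(u+.5)/3.5-.5,184+(v+.5-294)/3.5-.5,z)
def rect(n,P):
    P=np.array(P)[:,:2]; c,s,a=cv2.minAreaRect((P*1000).astype(np.float32))
    e=[P[(i+1)%4]-P[i] for i in range(4)]
    print(n,'c',P.mean(0).round(4),'len',[round(np.hypot(*k)*1000,1) for k in e],'ang',[round(np.degrees(np.arctan2(k[1],k[0])),1) for k in e])
rect('oblong',[A(*p,.075) for p in[(107,22),(166,63),(81,180),(22,132)]])
rect('square',[A(*p,.09) for p in[(277,57),(353,50),(360,129),(283,137)]])
rect('long',[A(*p,.06) for p in[(541,7),(612,15),(585,241),(510,235)]])
print('pot',B(584,437,.085),'round',B(362,423,.096))
rect('sqlid',[B(*p,.072) for p in[(321,388),(399,394),(392,480),(312,470)]])
rect('longlid',[B(*p,.024) for p in[(328,333),(404,346),(368,566),(290,552)]])
rect('oblid',[B(*p,.048) for p in[(324,366),(400,374),(378,517),(302,504)]])
E
python3 m.py
```

```text
oblong c [0.504  0.2323] len [np.float64(50.1), np.float64(94.5), np.float64(52.3), np.float64(91.3)] ang [np.float64(-122.1), np.float64(148.9), np.float64(54.4), np.float64(-32.4)]
square c [0.5112 0.0806] len [np.float64(50.4), np.float64(53.3), np.float64(50.5), np.float64(53.9)] ang [np.float64(-82.4), np.float64(-171.3), np.float64(98.3), np.float64(8.6)]
long c [ 0.5027 -0.0809] len [np.float64(49.1), np.float64(155.9), np.float64(50.2), np.float64(157.6)] ang [np.float64(-94.2), np.float64(175.3), np.float64(87.7), np.float64(-5.1)]
pot [ 0.4977 -0.3965  0.085 ] round [ 0.4994 -0.2479  0.096 ]
sqlid c [ 0.4966 -0.2477] len [np.float64(52.6), np.float64(58.5), np.float64(53.5), np.float64(56.0)] ang [np.float64(-92.2), np.float64(175.5), np.float64(85.1), np.float64(-5.4)]
longlid c [ 0.4934 -0.2494] len [np.float64(54.4), np.float64(157.5), np.float64(54.3), np.float64(157.3)] ang [np.float64(-97.6), np.float64(171.0), np.float64(82.2), np.float64(-9.0)]
oblid c [ 0.4955 -0.2481] len [np.float64(52.6), np.float64(100.2), np.float64(52.0), np.float64(97.0)] ang [np.float64(-93.9), np.float64(171.5), np.float64(82.6), np.float64(-8.2)]
```

```bash
cat > go.py <<'E'
from station import bot
import numpy as np
from scipy.spatial.transform import Rotation as R
def go(x,y,z,yaw):
    "turn (deg, tool rotvec) to point down with tool x at yaw; then shift in mm along the turned axes"
    o=bot.get_obs(); w=o["tool_rot"]; r=R.from_quat(w,scalar_first=True)
    tgt=R.from_euler('z',yaw,degrees=True)*R.from_euler('x',180,degrees=True)
    print('t',o['t'],'pos',o['eef_pos'].round(4),'yaw',np.degrees(np.arctan2(*r.as_matrix()[1::-1,0])).round(1),'w',round(o['gripper_width'],3),'gf',round(o['grasp_force'],1),'F',o['contact_force'].round(1))
    print('turn',np.degrees((r.inv()*tgt).as_rotvec()).round(1),'shift',(tgt.inv().apply(np.array([x,y,z])-o['eef_pos'])*1000).round(1))
E
python3 -c "from go import *;go(.4994,-.2479,.12,-8)"
```

```text
t 0.1 pos [ 0.1875 -0.6479  0.2304] yaw 16.1 w 0.996 gf 0.0 F [-0.8 -1.  -0. ]
turn [-0.1  0.  24.1] shift [ 253.2 -439.5  110.4]
```

Call:
jog_arm:
  rows:
    - {"az": 8,"z": 0}
    - {"az": 8}
    - {"az": 8}
    - {"x": 19.5,"y": -33.8}
    - {"x": 19.5,"y": -33.8,"z": 3}
    - {"x": 19.5,"y": -33.8,"z": 4}
    - {"x": 19.5,"y": -33.8,"z": 4}
    - {"x": 19.5,"y": -33.8,"z": 4}

```text
invalid input
```

Call:
jog_arm:
  rows:
    - {"x": 19.5,"y": -33.8,"z": 4}
    - {"x": 19.5,"y": -33.8,"z": 4}
    - {"x": 19.5,"y": -33.8,"z": 4}
    - {"x": 19.5,"y": -33.8,"z": 4}
    - {"x": 19.5,"y": -33.8,"z": 4}
    - {"x": 19.5,"y": -33.8,"z": 4}
    - {"x": 19.5,"y": -33.8,"z": 4}
    - {}

```text
invalid input
```

```bash
python3 -c "
from go import *;go(.4994,-.2479,.12,-8)
from look import *
look('wrist','wrist1',s=1.56); r=np.load('pics/wrist1.npz');print(r['vertical_fov'],r['cx'],r['cy'],r['world_from_camera'])
for p in[(.4994,-.2479,.096),(.4977,-.3965,.085),(.4934,-.2494,.024)]:print(proj('wrist1',p)*1.56)"
```

```text
t 0.1 pos [ 0.1875 -0.6479  0.2304] yaw 16.1 w 0.996 gf 0.0 F [-0.8 -1.  -0. ]
turn [-0.1  0.  24.1] shift [ 253.2 -439.5  110.4]
65.70646984690485 253.5121408686712 191.71480738666565 [[ 0.27661013 -0.92833579 -0.24835359  0.25152986]
 [-0.96098049 -0.26770304 -0.06965323 -0.62970516]
 [-0.00182342  0.25792974 -0.96616196  0.37330455]
 [ 0.          0.          0.          1.        ]]
[  57.74635131 -158.86024895]
[ 195.34343306 -171.14901917]
[  94.53876739 -121.58085666]
```

View pics/wrist1.png

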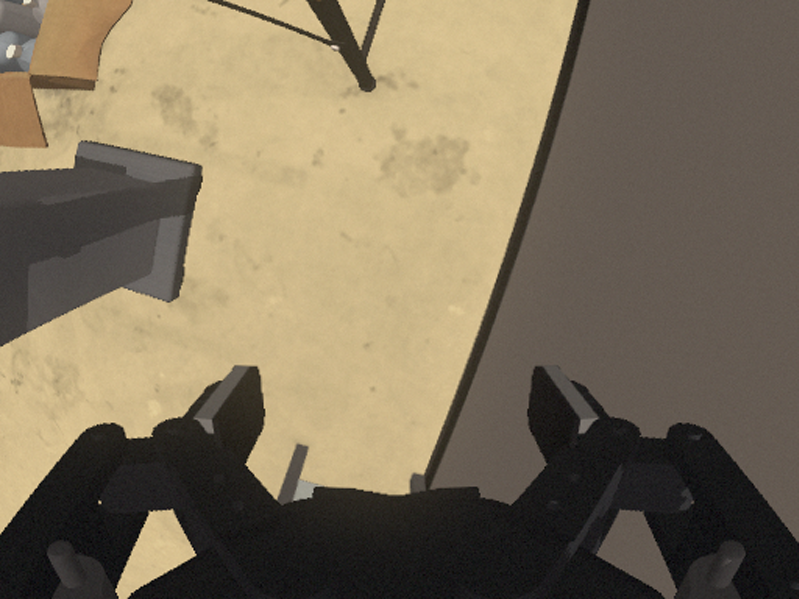

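The move call was refused and the arm has not moved: the wrist picture shows only the floor and the open fingers. I try again with every field filled in.

Call:
jog_arm:
  rows:
    - {"x": 0,"y": 0,"z": 0,"ax": 0,"ay": 0,"az": 8,"fingers": 85}
    - {"x": 0,"y": 0,"z": 0,"ax": 0,"ay": 0,"az": 8,"fingers": 85}
    - {"x": 0,"y": 0,"z": 0,"ax": 0,"ay": 0,"az": 8,"fingers": 85}
    - {"x": 19.5,"y": -33.8,"z": 0,"ax": 0,"ay": 0,"az": 0,"fingers": 85}
    - {"x": 19.5,"y": -33.8,"z": 4,"ax": 0,"ay": 0,"az": 0,"fingers": 85}
    - {"x": 19.5,"y": -33.8,"z": 4,"ax": 0,"ay": 0,"az": 0,"fingers": 85}
    - {"x": 19.5,"y": -33.8,"z": 4,"ax": 0,"ay": 0,"az": 0,"fingers": 85}
    - {"x": 19.5,"y": -33.8,"z": 4,"ax": 0,"ay": 0,"az": 0,"fingers": 85}

```text
t: 0.95
eef_pos: [0.3081, -0.4928, 0.215]
tool_rot: [-0.0, 0.998, -0.069, -0.0]
contact_force: [1.1, -0.2, -0.1]
gripper_width: 0.995
grasp_force: 0.0
```

Call:
jog_arm:
  rows:
    - {"fingers": 85,"x": 19.5,"y": -33.8,"z": 4}
    - {"fingers": 85,"x": 19.5,"y": -33.8,"z": 4}
    - {"fingers": 85,"x": 19.5,"y": -33.8,"z": 4}
    - {"fingers": 85,"x": 19.5,"y": -33.8,"z": 4}
    - {"fingers": 85,"x": 19.5,"y": -33.8,"z": 4}
    - {"fingers": 85,"x": 19.5,"y": -33.8,"z": 4}
    - {"fingers": 85,"x": 19.5,"y": -33.8,"z": 4}
    - {"fingers": 85,"x": 19.5,"y": -33.8,"z": 4}

```text
invalid input
```

All seven fields are needed in every row.

Call:
jog_arm:
  rows:
    - {"x": 19.5,"y": -33.8,"z": 4,"ax": 0,"ay": 0,"az": 0,"fingers": 85}
    - {"x": 19.5,"y": -33.8,"z": 4,"ax": 0,"ay": 0,"az": 0,"fingers": 85}
    - {"x": 19.5,"y": -33.8,"z": 4,"ax": 0,"ay": 0,"az": 0,"fingers": 85}
    - {"x": 19.5,"y": -33.8,"z": 4,"ax": 0,"ay": 0,"az": 0,"fingers": 85}
    - {"x": 19.5,"y": -33.8,"z": 4,"ax": 0,"ay": 0,"az": 0,"fingers": 85}
    - {"x": 19.5,"y": -33.8,"z": 4,"ax": 0,"ay": 0,"az": 0,"fingers": 85}
    - {"x": 19.5,"y": -33.8,"z": 4,"ax": 0,"ay": 0,"az": 0,"fingers": 85}
    - {"x": 19.5,"y": -33.8,"z": 0,"ax": 0,"ay": 0,"az": 0,"fingers": 85}

```text
t: 1.75
eef_pos: [0.4992, -0.2462, 0.1866]
tool_rot: [-0.0, 0.998, -0.069, -0.001]
contact_force: [-0.1, 0.2, 0.1]
gripper_width: 0.993
grasp_force: 0.0
```

```bash
python3 -c "
from go import *;go(.4994,-.2479,.12,-8)
from look import *
look('wrist','wrist2',s=1.56)
for p in[(.4994,-.2479,.096),(.4977,-.3965,.085),(.4934,-.2494,.024)]:print(proj('wrist2',p)*1.56)"
```

```text
t 1.75 pos [ 0.4992 -0.2462  0.1866] yaw -7.9 w 0.993 gf 0.0 F [-0.1  0.2  0.1]
turn [-0.   0.1  0.1] shift [ 0.4  1.6 66.6]
[399.76691334 305.55646484]
[646.80089067 269.43745258]
[402.30157277 284.69547652]
```

View pics/wrist2.png

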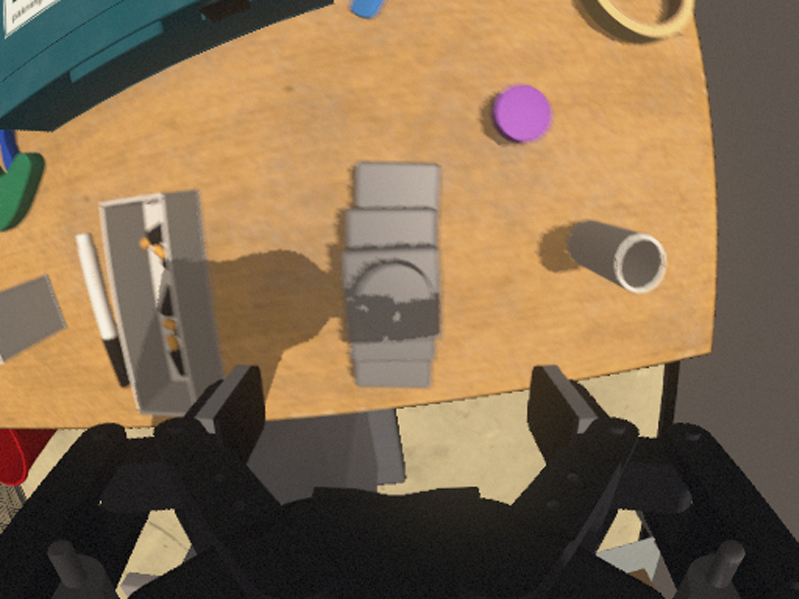

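```bash
python3 -c "
from look import *;from go import *
o=bot.get_obs();M=R.from_quat(o['tool_rot'],scalar_first=True)
for dz in(-.03,-.02,-.01):
  for s in(-.0425,0,.0425):print(dz,s,(proj('wrist2',o['eef_pos']+M.apply([0,s,dz]))*1.56).round(1))
W=lambda u,v,z:at('wrist2',u/1.56,v/1.56,z)
print('pot',W(639,263,.085),'sq corners',W(344,249,.072),W(437,249,.072),'obl',W(343,209,.048),W(437,209,.048),'long',W(355,163,.024),W(440,163,.024),W(355,386,.024),W(430,386,.024), 'round top',W(394,261,.096))
print('long',W(101,201,.06),W(198,190,.06))
"
```

```text
-0.03 -0.0425 [222.9 409.6]
-0.03 0 [369.4 413.2]
-0.03 0.0425 [521.1 408.9]
-0.02 -0.0425 [233.4 394.3]
-0.02 0 [371.  396.7]
-0.02 0.0425 [512.9 393.2]
-0.01 -0.0425 [242.8 380.7]
-0.01 0 [372.4 382.3]
-0.01 0.0425 [505.7 379.3]
pot [ 0.5023 -0.391   0.085 ] sq corners [ 0.5297 -0.2206  0.072 ] [ 0.5225 -0.2724  0.072 ] obl [ 0.5509 -0.2206  0.048 ] [ 0.5429 -0.2771  0.048 ] long [ 0.5786 -0.23    0.024 ] [ 0.5709 -0.2848  0.024 ] [ 0.4232 -0.2051  0.024 ] [ 0.4157 -0.2593  0.024 ] round top [ 0.5232 -0.2482  0.096 ]
long [ 0.5878 -0.0597  0.06  ] [ 0.5788 -0.1346  0.06  ]
```

Call:
jog_arm:
  rows:
    - {"x": 0,"y": 0,"z": 0,"ax": 0,"ay": 0,"az": 0,"fingers": 85}
    - {"x": 0,"y": 0,"z": 0,"ax": 0,"ay": 0,"az": 0,"fingers": 85}
    - {"x": 0,"y": 0,"z": 0,"ax": 0,"ay": 0,"az": 0,"fingers": 85}
    - {"x": 0,"y": 0,"z": 0,"ax": 0,"ay": 0,"az": 0,"fingers": 85}
    - {"x": 0,"y": 0,"z": 0,"ax": 0,"ay": 0,"az": 0,"fingers": 85}
    - {"x": 0,"y": 0,"z": 0,"ax": 0,"ay": 0,"az": 0,"fingers": 85}
    - {"x": 0,"y": 0,"z": 0,"ax": 0,"ay": 0,"az": 0,"fingers": 85}
    - {"x": 0,"y": 0,"z": 0,"ax": 0,"ay": 0,"az": 0,"fingers": 85}

```text
t: 2.6
eef_pos: [0.4989, -0.2478, 0.1873]
tool_rot: [0.0, 0.998, -0.069, 0.0]
contact_force: [0.5, -1.0, -0.6]
gripper_width: 0.992
grasp_force: 0.0
```

```bash
python3 -c "
from go import *;go(.4994,-.2479,.12,-8)
from look import *
look('wrist','wrist3',s=1.56)
for p in[(.4994,-.2479,.096),(.4977,-.3965,.085)]:print(proj('wrist3',p)*1.56)
o=bot.get_obs();print(proj('wrist3',o['eef_pos'])*1.56)"
```

```text
t 2.6 pos [ 0.4989 -0.2478  0.1873] yaw -7.9 w 0.992 gf 0.0 F [ 0.5 -1.  -0.6]
turn [ 0.  -0.   0.1] shift [ 0.5 -0.  67.3]
[396.59609064 305.24839551]
[643.91041325 269.17088705]
[396.92026323 379.76614187]
```

View pics/wrist3.png

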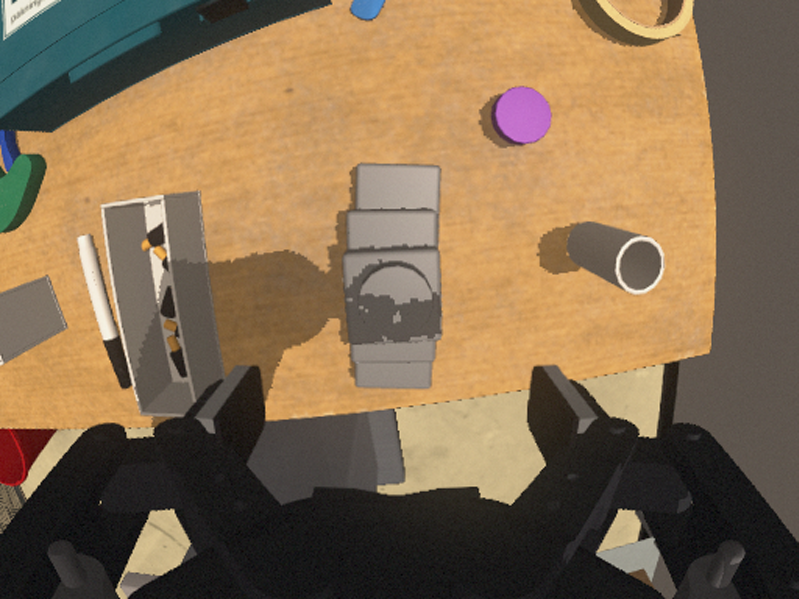

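The settled wrist picture shows the round lid centred at about (397,302), against a prediction of (397,305). The pot rim is at (639,264), within 3 mm of the top camera's estimate. I descend and grip the round lid.

Call:
jog_arm:
  rows:
    - {"x": 0.5,"y": 0,"z": 40,"ax": 0,"ay": 0,"az": 0,"fingers": 85}
    - {"x": 0,"y": 0,"z": 40,"ax": 0,"ay": 0,"az": 0,"fingers": 85}
    - {"x": 0,"y": 0,"z": 24,"ax": 0,"ay": 0,"az": 0,"fingers": 85}
    - {"x": 0,"y": 0,"z": 10,"ax": 0,"ay": 0,"az": 0,"fingers": 85}
    - {"x": 0,"y": 0,"z": 0,"ax": 0,"ay": 0,"az": 0,"fingers": 85}
    - {"x": 0,"y": 0,"z": 0,"ax": 0,"ay": 0,"az": 0,"fingers": 50}
    - {"x": 0,"y": 0,"z": 0,"ax": 0,"ay": 0,"az": 0,"fingers": 30}
    - {"x": 0,"y": 0,"z": 0,"ax": 0,"ay": 0,"az": 0,"fingers": 20}
  force: 40

```text
t: 3.45
eef_pos: [0.5003, -0.2482, 0.0747]
tool_rot: [0.0, 0.998, -0.069, 0.001]
contact_force: [-0.0, 0.2, 0.4]
gripper_width: 0.511
grasp_force: 0.0
```

Call:
jog_arm:
  rows:
    - {"x": 0,"y": 0,"z": 0,"ax": 0,"ay": 0,"az": 0,"fingers": 20}
    - {"x": 0,"y": 0,"z": 0,"ax": 0,"ay": 0,"az": 0,"fingers": 20}
    - {"x": 0,"y": 0,"z": 0,"ax": 0,"ay": 0,"az": 0,"fingers": 20}
    - {"x": 0,"y": 0,"z": -20,"ax": 0,"ay": 0,"az": 0,"fingers": 20}
    - {"x": 0,"y": 0,"z": -30,"ax": 0,"ay": 0,"az": 0,"fingers": 20}
    - {"x": 0,"y": 0,"z": -30,"ax": 0,"ay": 0,"az": 0,"fingers": 20}
    - {"x": 0,"y": 0,"z": 0,"ax": 0,"ay": 0,"az": 0,"fingers": 20}
    - {"x": 0,"y": 0,"z": 0,"ax": 0,"ay": 0,"az": 0,"fingers": 20}

```text
t: 4.25
eef_pos: [0.4998, -0.248, 0.1543]
tool_rot: [0.0, 0.998, -0.069, 0.001]
contact_force: [-0.3, -0.5, 0.1]
gripper_width: 0.439
grasp_force: 40.2
```

```bash
python3 -c "
from go import *;go(.499,-.395,.12,-8)
from look import *
look('wrist','wrist4',s=1.56)
look('top','top4')
c=np.load('pics/wrist4.npz')['pixels'][150:310,180:330,::-1]
d=np.load('pics/top4.npz')['pixels'][184:284,292:412,::-1]
c=cv2.resize(c,None,fx=2.5,fy=2.5,interpolation=cv2.INTER_CUBIC);d=cv2.resize(d,None,fx=3.5,fy=3.5,interpolation=cv2.INTER_CUBIC);print(c.shape,d.shape)
q=np.zeros((400,800,3),'uint8');q[:,:375]=c;q[:350,380:]=d;cv2.imwrite('pics/c4.png',q)"
```

```text
t 4.25 pos [ 0.4998 -0.248   0.1543] yaw -7.9 w 0.439 gf 40.2 F [-0.3 -0.5  0.1]
turn [ 0.  -0.1  0.1] shift [ 19.6 145.7  34.3]
(400, 375, 3) (350, 420, 3)
```

View pics/c4.png

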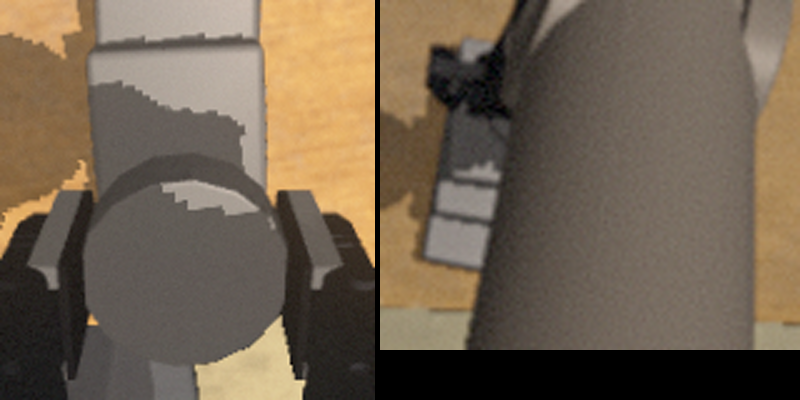

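```bash
python3 -c "
from look import *
print(at('wrist4',254.2,258.8,.176), at('wrist4',254.2,222,.176),at('wrist4',254.2,295.6,.176))
print('pot wrist3',at('wrist3',639/1.56,264/1.56,.085))
for n in('wrist3','wrist4'):print(np.load(f'pics/{n}.npz')['world_from_camera'][:3,3])"
```

```text
[ 0.5021 -0.2481  0.176 ] [ 0.52   -0.2506  0.176 ] [ 0.4817 -0.2453  0.176 ]
pot wrist3 [ 0.5013 -0.393   0.085 ]
[ 0.56470588 -0.25656024  0.33022044]
[ 0.56538426 -0.25663169  0.29727022]
```

Call:
jog_arm:
  rows:
    - {"x": 2.5,"y": 18,"z": 0,"ax": 0,"ay": 0,"az": 0,"fingers": 20}
    - {"x": 2.5,"y": 18,"z": 0,"ax": 0,"ay": 0,"az": 0,"fingers": 20}
    - {"x": 2.5,"y": 22,"z": 0,"ax": 0,"ay": 0,"az": 0,"fingers": 20}
    - {"x": 2.5,"y": 22,"z": 10,"ax": 0,"ay": 0,"az": 0,"fingers": 20}
    - {"x": 2.5,"y": 22,"z": 10,"ax": 0,"ay": 0,"az": 0,"fingers": 20}
    - {"x": 2.5,"y": 22,"z": 10,"ax": 0,"ay": 0,"az": 0,"fingers": 20}
    - {"x": 2.5,"y": 22,"z": 10,"ax": 0,"ay": 0,"az": 0,"fingers": 20}
    - {"x": 2,"y": 0,"z": 12,"ax": 0,"ay": 0,"az": 0,"fingers": 20}

```text
t: 5.15
eef_pos: [0.4967, -0.3988, 0.0996]
tool_rot: [0.001, 0.997, -0.071, -0.001]
contact_force: [-0.7, 0.2, -0.3]
gripper_width: 0.435
grasp_force: 40.2
```

```bash
python3 -c "
from go import *;go(.4995,-.395,.079,-8)
from look import *
look('wrist','wrist5');look('side','side5');go(.4995,-.395,.079,-8)
c=np.load('pics/wrist5.npz')['pixels'][150:310,180:330,::-1]
d=np.load('pics/side5.npz')['pixels'][80:220,270:390,::-1]
c=cv2.resize(c,None,fx=2.5,fy=2.5,interpolation=cv2.INTER_CUBIC);d=cv2.resize(d,None,fx=3.5,fy=3.5,interpolation=cv2.INTER_CUBIC)
q=np.zeros((490,800,3),'uint8');q[:400,:375]=c;q[:490,380:]=d;cv2.imwrite('pics/c5.png',q)"
```

```text
t 5.15 pos [ 0.4967 -0.3988  0.0996] yaw -8.1 w 0.435 gf 40.2 F [-0.7  0.2 -0.3]
turn [ 0.1  0.1 -0.1] shift [ 2.3 -4.1 20.6]
t 5.25 pos [ 0.4972 -0.3938  0.0982] yaw -7.9 w 0.433 gf 40.2 F [-0.1  0.4 -0.4]
turn [-0.2  0.3  0.1] shift [ 2.4  0.8 19.2]
```

View pics/c5.png

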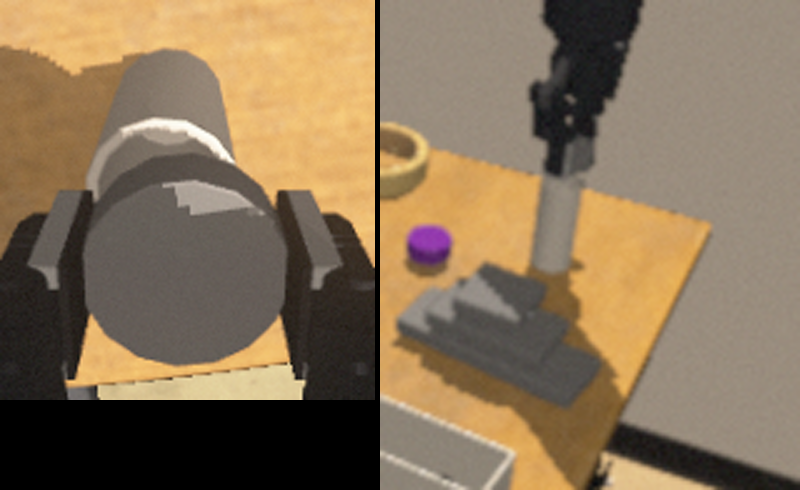

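```bash
python3 -c "
from look import *;from go import *
g=lambda u,v,z:at('wrist5',180+u/2.5,150+v/2.5,z)
print('rim',g(88,188,.085),g(236,188,.085),g(162,118,.085),'lid',g(84,272,.121),g(286,272,.121),g(185,180,.121),g(185,364,.121))
T=np.load('pics/wrist5.npz')['world_from_camera'];print(T[:3,3],T[:3,0])
go(.4995,-.395,.079,-8)"
```

```text
rim [ 0.5044 -0.3772  0.085 ] [ 0.4997 -0.4106  0.085 ] [ 0.5185 -0.3965  0.085 ] lid [ 0.5014 -0.3802  0.121 ] [ 0.496  -0.4171  0.121 ] [ 0.5169 -0.4013  0.121 ] [ 0.4784 -0.3958  0.121 ]
[ 0.56279149 -0.40758046  0.24236723] [-0.14290987 -0.98973512  0.00107931]
t 5.25 pos [ 0.4972 -0.3938  0.0982] yaw -7.9 w 0.433 gf 40.2 F [-0.1  0.4 -0.4]
turn [-0.2  0.3  0.1] shift [ 2.4  0.8 19.2]
```

Call:
jog_arm:
  rows:
    - {"x": 2.4,"y": 0.5,"z": 0,"ax": 0,"ay": 0,"az": 0,"fingers": 20}
    - {"x": 0,"y": 0,"z": 4,"ax": 0,"ay": 0,"az": 0,"fingers": 20}
    - {"x": 0,"y": 0,"z": 4,"ax": 0,"ay": 0,"az": 0,"fingers": 20}
    - {"x": 0,"y": 0,"z": 4,"ax": 0,"ay": 0,"az": 0,"fingers": 20}
    - {"x": 0,"y": 0,"z": 3,"ax": 0,"ay": 0,"az": 0,"fingers": 20}
    - {"x": 0,"y": 0,"z": 0,"ax": 0,"ay": 0,"az": 0,"fingers": 20}
    - {"x": 0,"y": 0,"z": 0,"ax": 0,"ay": 0,"az": 0,"fingers": 20}
    - {"x": 0,"y": 0,"z": 0,"ax": 0,"ay": 0,"az": 0,"fingers": 20}

```text
t: 6.05
eef_pos: [0.5011, -0.3961, 0.0865]
tool_rot: [0.0, 0.998, -0.069, 0.0]
contact_force: [0.1, 0.0, -1.0]
gripper_width: 0.439
grasp_force: 40.2
```

```bash
python3 -c "
from go import *;go(.4995,-.3945,.079,-8)"
```

```text
t 6.05 pos [ 0.5011 -0.3961  0.0865] yaw -7.9 w 0.439 gf 40.2 F [ 0.1  0.  -1. ]
turn [ 0.  -0.   0.1] shift [-1.8 -1.3  7.5]
```

Call:
jog_arm:
  rows:
    - {"x": -1.6,"y": -1.3,"z": 2,"ax": 0,"ay": 0,"az": 0,"fingers": 20}
    - {"x": 0,"y": 0,"z": 2,"ax": 0,"ay": 0,"az": 0,"fingers": 20}
    - {"x": 0,"y": 0,"z": 2,"ax": 0,"ay": 0,"az": 0,"fingers": 20}
    - {"x": 0,"y": 0,"z": 1,"ax": 0,"ay": 0,"az": 0,"fingers": 20}
    - {"x": 0,"y": 0,"z": 0.5,"ax": 0,"ay": 0,"az": 0,"fingers": 20}
    - {"x": 0,"y": 0,"z": 0,"ax": 0,"ay": 0,"az": 0,"fingers": 20}
    - {"x": 0,"y": 0,"z": 0,"ax": 0,"ay": 0,"az": 0,"fingers": 20}
    - {"x": 0,"y": 0,"z": 0,"ax": 0,"ay": 0,"az": 0,"fingers": 20}

```text
t: 6.85
eef_pos: [0.4996, -0.3944, 0.0798]
tool_rot: [-0.0, 0.998, -0.069, -0.0]
contact_force: [-3.4, 1.7, 8.0]
gripper_width: 0.436
grasp_force: 41.0
```

Call:
jog_arm:
  rows:
    - {"x": 0,"y": 0,"z": 0,"ax": 0,"ay": 0,"az": 0,"fingers": 50}
    - {"x": 0,"y": 0,"z": 0,"ax": 0,"ay": 0,"az": 0,"fingers": 60}
    - {"x": 0,"y": 0,"z": 0,"ax": 0,"ay": 0,"az": 0,"fingers": 75}
    - {"x": 0,"y": 0,"z": 0,"ax": 0,"ay": 0,"az": 0,"fingers": 80}
    - {"x": 0,"y": 0,"z": -20,"ax": 0,"ay": 0,"az": 0,"fingers": 80}
    - {"x": 0,"y": 0,"z": -40,"ax": 0,"ay": 0,"az": 0,"fingers": 85}
    - {"x": 0,"y": 0,"z": -40,"ax": 0,"ay": 0,"az": 0,"fingers": 85}
    - {"x": 0,"y": -20,"z": 0,"ax": 0,"ay": 0,"az": 0,"fingers": 85}

```text
t: 7.65
eef_pos: [0.5043, -0.3797, 0.185]
tool_rot: [0.003, 0.997, -0.071, 0.004]
contact_force: [1.6, 0.1, -0.3]
gripper_width: 0.997
grasp_force: 0.0
```

Call:
jog_arm:
  rows:
    - {"x": -3,"y": -25,"z": 0,"ax": 0,"ay": 0,"az": 0,"fingers": 85}
    - {"x": -4,"y": -25,"z": 0,"ax": 0,"ay": 0,"az": 0,"fingers": 85}
    - {"x": -4,"y": -25,"z": 0,"ax": 0,"ay": 0,"az": 0,"fingers": 85}
    - {"x": -4,"y": -25,"z": 0,"ax": 0,"ay": 0,"az": 0,"fingers": 85}
    - {"x": -4,"y": -25,"z": 0,"ax": 0,"ay": 0,"az": 0,"fingers": 85}
    - {"x": -4,"y": 0,"z": 0,"ax": 0,"ay": 0,"az": 0,"fingers": 85}
    - {"x": 0,"y": 0,"z": 0,"ax": 0,"ay": 0,"az": 0,"fingers": 85}
    - {"x": 0,"y": 0,"z": 0,"ax": 0,"ay": 0,"az": 0,"fingers": 85}

```text
t: 8.45
eef_pos: [0.4965, -0.2488, 0.1789]
tool_rot: [0.0, 0.998, -0.069, 0.0]
contact_force: [-0.2, -0.2, 0.9]
gripper_width: 1.001
grasp_force: 0.0
```

```bash
python3 -c "
from go import *;go(.4966,-.2477,.049,-6)
from look import *
look('wrist','wrist6',crop=(20,60,500,310),s=1.66)"
```

```text
t 8.45 pos [ 0.4965 -0.2488  0.1789] yaw -7.9 w 1.001 gf 0.0 F [-0.2 -0.2  0.9]
turn [ 0.  -0.  -1.9] shift [-1.000e-01 -1.100e+00  1.299e+02]
```

View pics/wrist6.png

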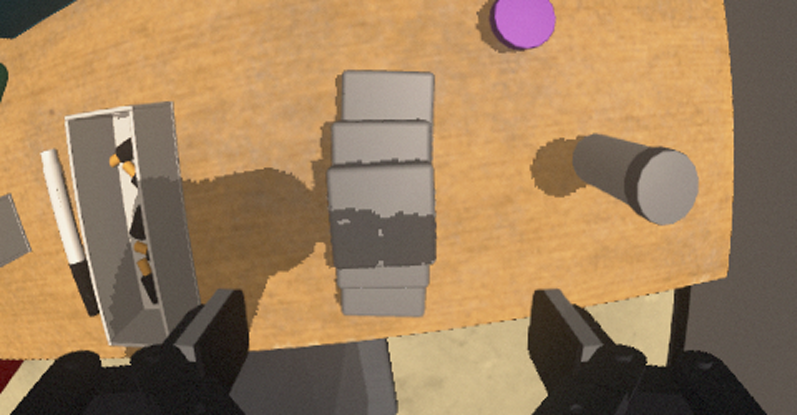

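The round lid sits on the pot. The square lid's top now shows corners at (329,167), (434,165), (436,266) and (330,268).

```bash
python3 -c "
from m import rect;from look import *
g=lambda u,v,z:at('wrist6',20+u/1.66,60+v/1.66,z)
print('---');rect('sq',[g(*p,.072) for p in[(329,167),(434,165),(436,266),(330,268)]])
rect('obl',[g(*p,.048) for p in[(332,121),(432,122),(428,287),(338,287)]])
rect('long',[g(*p,.024) for p in[(343,71),(434,72),(424,316),(343,316)]])
rect('longbox',[g(*p,.06) for p in[(66,117),(172,102),(203,345),(109,345)]])
print(g(667,186,.101))
" | sed -n '/---/,$p'
```

```text
---
sq c [ 0.4972 -0.2455] len [np.float64(53.9), np.float64(55.0), np.float64(57.5), np.float64(55.2)] ang [np.float64(-97.0), np.float64(174.5), np.float64(83.2), np.float64(-9.3)]
obl c [ 0.4969 -0.2454] len [np.float64(55.3), np.float64(97.9), np.float64(54.2), np.float64(98.6)] ang [np.float64(-98.7), np.float64(171.8), np.float64(82.0), np.float64(-7.5)]
long c [ 0.4954 -0.247 ] len [np.float64(54.3), np.float64(158.0), np.float64(54.3), np.float64(158.6)] ang [np.float64(-98.6), np.float64(170.8), np.float64(82.1), np.float64(-9.2)]
longbox c [ 0.505  -0.0912] len [np.float64(76.7), np.float64(151.0), np.float64(73.9), np.float64(154.4)] ang [np.float64(-95.7), np.float64(173.2), np.float64(87.0), np.float64(-5.7)]
[ 0.5012 -0.393   0.101 ]
```

Call:
jog_arm:
  rows:
    - {"x": -0.5,"y": -1.5,"z": 40,"ax": 0,"ay": 0,"az": -0.5,"fingers": 85}
    - {"x": 0,"y": 0,"z": 40,"ax": 0,"ay": 0,"az": 0,"fingers": 85}
    - {"x": 0,"y": 0,"z": 30,"ax": 0,"ay": 0,"az": 0,"fingers": 85}
    - {"x": 0,"y": 0,"z": 14,"ax": 0,"ay": 0,"az": 0,"fingers": 85}
    - {"x": 0,"y": 0,"z": 5,"ax": 0,"ay": 0,"az": 0,"fingers": 85}
    - {"x": 0,"y": 0,"z": 0,"ax": 0,"ay": 0,"az": 0,"fingers": 85}
    - {"x": 0,"y": 0,"z": 0,"ax": 0,"ay": 0,"az": 0,"fingers": 65}
    - {"x": 0,"y": 0,"z": 0,"ax": 0,"ay": 0,"az": 0,"fingers": 45}

```text
t: 9.3
eef_pos: [0.4974, -0.2466, 0.0512]
tool_rot: [0.0, 0.998, -0.064, 0.001]
contact_force: [-0.4, -0.2, 0.7]
gripper_width: 0.687
grasp_force: 0.1
```

Call:
jog_arm:
  rows:
    - {"x": 0,"y": 0,"z": 0,"ax": 0,"ay": 0,"az": 0,"fingers": 40}
    - {"x": 0,"y": 0,"z": 0,"ax": 0,"ay": 0,"az": 0,"fingers": 40}
    - {"x": 0,"y": 0,"z": 0,"ax": 0,"ay": 0,"az": 0,"fingers": 40}
    - {"x": 0,"y": 0,"z": 0,"ax": 0,"ay": 0,"az": 0,"fingers": 40}
    - {"x": 0,"y": 0,"z": -10,"ax": 0,"ay": 0,"az": 0,"fingers": 40}
    - {"x": 0,"y": 0,"z": -30,"ax": 0,"ay": 0,"az": 0,"fingers": 40}
    - {"x": 0,"y": 0,"z": -40,"ax": 0,"ay": 0,"az": 0,"fingers": 40}
    - {"x": 0,"y": 0,"z": -20,"ax": 0,"ay": 0,"az": 0,"fingers": 40}

```text
t: 10.1
eef_pos: [0.4979, -0.2467, 0.1539]
tool_rot: [0.001, 0.998, -0.064, 0.002]
contact_force: [1.6, -0.6, -0.4]
gripper_width: 0.645
grasp_force: 42.6
```

```bash
python3 -c "
from go import *;go(.5112,.0806,.12,8)"
```

```text
t 10.1 pos [ 0.4979 -0.2467  0.1539] yaw -7.4 w 0.645 gf 42.6 F [ 1.6 -0.6 -0.4]
turn [  0.1  -0.3 -15.4] shift [  58.7 -322.2   33.9]
```

Call:
jog_arm:
  rows:
    - {"x": 0,"y": 0,"z": 0,"ax": 0,"ay": 0,"az": -5,"fingers": 40}
    - {"x": 0,"y": 0,"z": 0,"ax": 0,"ay": 0,"az": -5,"fingers": 40}
    - {"x": 0,"y": 0,"z": 0,"ax": 0,"ay": 0,"az": -5.4,"fingers": 40}
    - {"x": 6,"y": -30,"z": 0,"ax": 0,"ay": 0,"az": 0,"fingers": 40}
    - {"x": 6,"y": -40,"z": 0,"ax": 0,"ay": 0,"az": 0,"fingers": 40}
    - {"x": 8,"y": -40,"z": 0,"ax": 0,"ay": 0,"az": 0,"fingers": 40}
    - {"x": 8,"y": -40,"z": 0,"ax": 0,"ay": 0,"az": 0,"fingers": 40}
    - {"x": 8,"y": -40,"z": 0,"ax": 0,"ay": 0,"az": 0,"fingers": 40}

```text
t: 10.9
eef_pos: [0.5056, -0.0515, 0.151]
tool_rot: [0.0, 0.998, 0.07, 0.001]
contact_force: [1.0, 0.6, -0.4]
gripper_width: 0.649
grasp_force: 42.6
```

Call:
jog_arm:
  rows:
    - {"x": 8,"y": -40,"z": 0,"ax": 0,"ay": 0,"az": 0,"fingers": 40}
    - {"x": 8,"y": -40,"z": 0,"ax": 0,"ay": 0,"az": 0,"fingers": 40}
    - {"x": 7,"y": -32,"z": 0,"ax": 0,"ay": 0,"az": 0,"fingers": 40}
    - {"x": 0,"y": -20,"z": 10,"ax": 0,"ay": 0,"az": 0,"fingers": 40}
    - {"x": 0,"y": 0,"z": 15,"ax": 0,"ay": 0,"az": 0,"fingers": 40}
    - {"x": 0,"y": 0,"z": 10,"ax": 0,"ay": 0,"az": 0,"fingers": 40}
    - {"x": 0,"y": 0,"z": 0,"ax": 0,"ay": 0,"az": 0,"fingers": 40}
    - {"x": 0,"y": 0,"z": 0,"ax": 0,"ay": 0,"az": 0,"fingers": 40}

```text
t: 11.7
eef_pos: [0.51, 0.0802, 0.1152]
tool_rot: [0.0, 0.998, 0.069, 0.0]
contact_force: [0.4, -0.5, -0.2]
gripper_width: 0.646
grasp_force: 42.6
```

```bash
python3 -c "
from go import *;go(.5112,.0806,.084,8)
from look import *
look('wrist','wrist7',crop=(90,90,420,310),s=2.4)"
```

```text
t 11.7 pos [0.51   0.0802 0.1152] yaw 8.0 w 0.646 gf 42.6 F [ 0.4 -0.5 -0.2]
turn [ 0. -0. -0.] shift [ 1.3 -0.2 31.2]
```

View pics/wrist7.png

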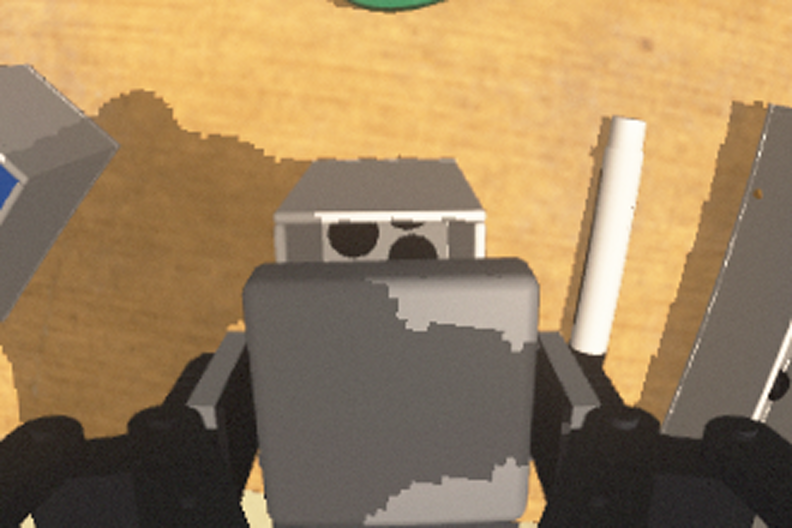

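The held square lid is over the box. The rim's far edge runs from (275,213) to (486,212), and the lid's top far edge is at about row 273.

```bash
python3 -c "
from look import *;from go import *
r=R.from_euler('z',-8,degrees=True)
g=lambda u,v,z:(r.apply(at('wrist7',90+u/2.4,90+v/2.4,z)-np.array([.51,.0802,.1152]))*1000).round(1)
print('along(x),left(y) rel TCP: rim far corners',g(275,212,.09),g(487,211,.09),'near rim',g(278,260,.09),g(483,260,.09),'lid',g(247,270,.137),g(538,267,.137),g(262,526,.137),g(528,526,.137))"
```

```text
along(x),left(y) rel TCP: rim far corners [ 29.7  28.7 -25.2] [ 29.8 -22.8 -25.2] near rim [ 17.5  28.5 -25.2] [ 17.5 -22.1 -25.2] lid [29.4 26.4 21.8] [ 29.8 -26.   21.8] [-27.5  27.9  21.8] [-27.7 -28.4  21.8]
```

Call:
jog_arm:
  rows:
    - {"x": 2.3,"y": -1.8,"z": 0,"ax": 0,"ay": 0,"az": 0,"fingers": 40}
    - {"x": 0,"y": 0,"z": 8,"ax": 0,"ay": 0,"az": 0,"fingers": 40}
    - {"x": 0,"y": 0,"z": 8,"ax": 0,"ay": 0,"az": 0,"fingers": 40}
    - {"x": 0,"y": 0,"z": 7,"ax": 0,"ay": 0,"az": 0,"fingers": 40}
    - {"x": 0,"y": 0,"z": 4,"ax": 0,"ay": 0,"az": 0,"fingers": 40}
    - {"x": 0,"y": 0,"z": 2,"ax": 0,"ay": 0,"az": 0,"fingers": 40}
    - {"x": 0,"y": 0,"z": 0,"ax": 0,"ay": 0,"az": 0,"fingers": 40}
    - {"x": 0,"y": 0,"z": 0,"ax": 0,"ay": 0,"az": 0,"fingers": 40}

```text
t: 12.55
eef_pos: [0.5118, 0.0831, 0.0857]
tool_rot: [0.0, 0.998, 0.07, 0.0]
contact_force: [0.4, -0.5, -0.0]
gripper_width: 0.647
grasp_force: 42.6
```

Call:
jog_arm:
  rows:
    - {"x": 0,"y": 0,"z": 1,"ax": 0,"ay": 0,"az": 0,"fingers": 40}
    - {"x": 0,"y": 0,"z": 0.5,"ax": 0,"ay": 0,"az": 0,"fingers": 40}
    - {"x": 0,"y": 0,"z": 0,"ax": 0,"ay": 0,"az": 0,"fingers": 40}
    - {"x": 0,"y": 0,"z": 0,"ax": 0,"ay": 0,"az": 0,"fingers": 40}
    - {"x": 0,"y": 0,"z": 0,"ax": 0,"ay": 0,"az": 0,"fingers": 40}
    - {"x": 0,"y": 0,"z": 0,"ax": 0,"ay": 0,"az": 0,"fingers": 40}
    - {"x": 0,"y": 0,"z": 0,"ax": 0,"ay": 0,"az": 0,"fingers": 40}
    - {"x": 0,"y": 0,"z": 0,"ax": 0,"ay": 0,"az": 0,"fingers": 40}

```text
t: 13.35
eef_pos: [0.5119, 0.0832, 0.0855]
tool_rot: [0.0, 0.998, 0.07, 0.0]
contact_force: [-4.4, -1.5, 13.1]
gripper_width: 0.646
grasp_force: 44.2
```

Call:
jog_arm:
  rows:
    - {"x": 0,"y": 0,"z": 0,"ax": 0,"ay": 0,"az": 0,"fingers": 65}
    - {"x": 0,"y": 0,"z": 0,"ax": 0,"ay": 0,"az": 0,"fingers": 75}
    - {"x": 0,"y": 0,"z": 0,"ax": 0,"ay": 0,"az": 0,"fingers": 85}
    - {"x": 0,"y": 0,"z": 0,"ax": 0,"ay": 0,"az": 0,"fingers": 85}
    - {"x": 0,"y": 0,"z": -20,"ax": 0,"ay": 0,"az": 0,"fingers": 85}
    - {"x": 0,"y": 0,"z": -40,"ax": 0,"ay": 0,"az": 0,"fingers": 85}
    - {"x": 0,"y": 0,"z": -30,"ax": 0,"ay": 0,"az": 0,"fingers": 85}
    - {"x": 0,"y": 0,"z": 0,"ax": 0,"ay": 0,"az": 8,"fingers": 85}

```text
t: 14.15
eef_pos: [0.5145, 0.0838, 0.1784]
tool_rot: [-0.001, 1.0, -0.001, 0.004]
contact_force: [0.3, -0.4, -0.2]
gripper_width: 0.995
grasp_force: 0.0
```

Call:
jog_arm:
  rows:
    - {"x": 0,"y": 0,"z": 0,"ax": 0,"ay": 0,"az": 8,"fingers": 85}
    - {"x": 4,"y": 47,"z": 0,"ax": 0,"ay": 0,"az": 0,"fingers": 85}
    - {"x": 4,"y": 47,"z": 0,"ax": 0,"ay": 0,"az": 0,"fingers": 85}
    - {"x": 4,"y": 47,"z": 0,"ax": 0,"ay": 0,"az": 0,"fingers": 85}
    - {"x": 4,"y": 47,"z": 0,"ax": 0,"ay": 0,"az": 0,"fingers": 85}
    - {"x": 5,"y": 47,"z": 0,"ax": 0,"ay": 0,"az": 0,"fingers": 85}
    - {"x": 5,"y": 47,"z": 0,"ax": 0,"ay": 0,"az": 0,"fingers": 85}
    - {"x": 4,"y": 47,"z": 0,"ax": 0,"ay": 0,"az": 0,"fingers": 85}

```text
t: 14.95
eef_pos: [0.4957, -0.2488, 0.1743]
tool_rot: [0.0, 0.998, -0.069, 0.0]
contact_force: [1.0, -0.1, 0.2]
gripper_width: 0.997
grasp_force: 0.0
```

Call:
jog_arm:
  rows:
    - {"x": 0,"y": 0,"z": 0,"ax": 0,"ay": 0,"az": 0,"fingers": 85}
    - {"x": 0,"y": 0,"z": 20,"ax": 0,"ay": 0,"az": 0,"fingers": 85}
    - {"x": 0,"y": 0,"z": 20,"ax": 0,"ay": 0,"az": 0,"fingers": 85}
    - {"x": 0,"y": 0,"z": 10,"ax": 0,"ay": 0,"az": 0,"fingers": 85}
    - {"x": 0,"y": 0,"z": 0,"ax": 0,"ay": 0,"az": 0,"fingers": 85}
    - {"x": 0,"y": 0,"z": 0,"ax": 0,"ay": 0,"az": 0,"fingers": 85}
    - {"x": 0,"y": 0,"z": 0,"ax": 0,"ay": 0,"az": 0,"fingers": 85}
    - {"x": 0,"y": 0,"z": 0,"ax": 0,"ay": 0,"az": 0,"fingers": 85}

```text
t: 15.75
eef_pos: [0.4966, -0.247, 0.1252]
tool_rot: [0.0, 0.998, -0.069, 0.001]
contact_force: [0.5, 0.1, 0.7]
gripper_width: 0.996
grasp_force: 0.0
```

```bash
python3 -c "
from go import *;go(.4953,-.2468,.027,-8)
from look import *
look('wrist','wrist8');look('top','top8')
c=np.load('pics/wrist8.npz')['pixels'][70:310,150:350,::-1]
d=np.load('pics/top8.npz')['pixels'][190:270,110:300,::-1]
c=cv2.resize(c,None,fx=2,fy=2,interpolation=cv2.INTER_CUBIC);d=cv2.resize(d,None,fx=2,fy=2,interpolation=cv2.INTER_CUBIC)
q=np.zeros((480,800,3),'uint8');q[:480,:400]=c;q[:160,410:790]=d;cv2.imwrite('pics/c8.png',q)"
```

```text
t 15.75 pos [ 0.4966 -0.247   0.1252] yaw -7.9 w 0.996 gf 0.0 F [0.5 0.1 0.7]
turn [ 0.  -0.1  0.1] shift [-1.3 -0.1 98.2]
```

View pics/c8.png

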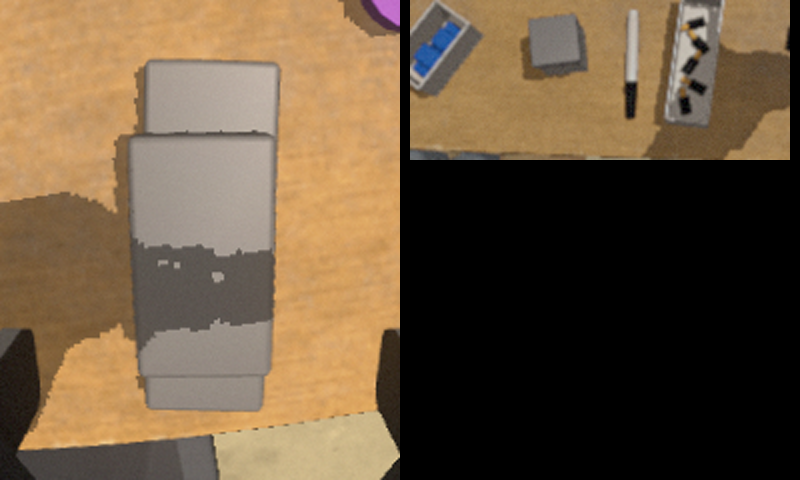

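The square lid looks flat and square on its box. The oblong lid's corners are at (130,137), (275,136), (271,374) and (139,375).

```bash
python3 -c "
from m import rect;from look import *
g=lambda u,v,z:at('wrist8',150+u/2,70+v/2,z)
print('---')
rect('obl',[g(*p,.048) for p in[(130,137),(275,136),(271,374),(139,375)]])
rect('long',[g(*p,.024) for p in[(145,61),(279,64),(262,410),(148,407)]])
" | sed -n '/---/,$p'
```

```text
---
obl c [ 0.497  -0.2452] len [np.float64(53.8), np.float64(97.5), np.float64(54.9), np.float64(97.6)] ang [np.float64(-97.7), np.float64(172.8), np.float64(82.5), np.float64(-7.9)]
long c [ 0.4956 -0.2469] len [np.float64(54.4), np.float64(157.2), np.float64(54.1), np.float64(156.8)] ang [np.float64(-99.3), np.float64(170.8), np.float64(80.2), np.float64(-9.1)]
```

Call:
jog_arm:
  rows:
    - {"x": -0.7,"y": 0,"z": 35,"ax": 0,"ay": 0,"az": -0.3,"fingers": 85}
    - {"x": 0,"y": 0,"z": 30,"ax": 0,"ay": 0,"az": 0,"fingers": 85}
    - {"x": 0,"y": 0,"z": 20,"ax": 0,"ay": 0,"az": 0,"fingers": 85}
    - {"x": 0,"y": 0,"z": 10,"ax": 0,"ay": 0,"az": 0,"fingers": 85}
    - {"x": 0,"y": 0,"z": 4,"ax": 0,"ay": 0,"az": 0,"fingers": 85}
    - {"x": 0,"y": 0,"z": 0,"ax": 0,"ay": 0,"az": 0,"fingers": 85}
    - {"x": 0,"y": 0,"z": 0,"ax": 0,"ay": 0,"az": 0,"fingers": 65}
    - {"x": 0,"y": 0,"z": 0,"ax": 0,"ay": 0,"az": 0,"fingers": 45}

```text
t: 16.65
eef_pos: [0.496, -0.2471, 0.0263]
tool_rot: [0.0, 0.998, -0.067, 0.001]
contact_force: [0.1, 0.6, 0.3]
gripper_width: 0.682
grasp_force: 0.0
```

Call:
jog_arm:
  rows:
    - {"x": 0,"y": 0,"z": 0,"ax": 0,"ay": 0,"az": 0,"fingers": 40}
    - {"x": 0,"y": 0,"z": 0,"ax": 0,"ay": 0,"az": 0,"fingers": 40}
    - {"x": 0,"y": 0,"z": 0,"ax": 0,"ay": 0,"az": 0,"fingers": 40}
    - {"x": 0,"y": 0,"z": 0,"ax": 0,"ay": 0,"az": 0,"fingers": 40}
    - {"x": 0,"y": 0,"z": -10,"ax": 0,"ay": 0,"az": 0,"fingers": 40}
    - {"x": 0,"y": 0,"z": -30,"ax": 0,"ay": 0,"az": 0,"fingers": 40}
    - {"x": 0,"y": 0,"z": -45,"ax": 0,"ay": 0,"az": 0,"fingers": 40}
    - {"x": 0,"y": 0,"z": -45,"ax": 0,"ay": 0,"az": 0,"fingers": 40}
  force: 60

```text
t: 17.45
eef_pos: [0.4946, -0.2466, 0.1572]
tool_rot: [-0.0, 0.998, -0.067, -0.0]
contact_force: [0.7, -1.2, -1.0]
gripper_width: 0.641
grasp_force: 63.5
```

```bash
python3 -c "
from go import *;go(.505,.2335,.11,-32.5)"
```

```text
t 17.45 pos [ 0.4946 -0.2466  0.1572] yaw -7.7 w 0.641 gf 63.5 F [ 0.7 -1.2 -1. ]
turn [-0.   0.  24.8] shift [-249.2 -410.5   47.2]
```

Call:
jog_arm:
  rows:
    - {"x": 0,"y": 0,"z": 0,"ax": 0,"ay": 0,"az": 8,"fingers": 40}
    - {"x": 0,"y": 0,"z": 0,"ax": 0,"ay": 0,"az": 8.4,"fingers": 40}
    - {"x": 0,"y": 0,"z": 0,"ax": 0,"ay": 0,"az": 8.4,"fingers": 40}
    - {"x": -16.2,"y": -26.5,"z": 0,"ax": 0,"ay": 0,"az": 0,"fingers": 40}
    - {"x": -22,"y": -36,"z": 0,"ax": 0,"ay": 0,"az": 0,"fingers": 40}
    - {"x": -22,"y": -36,"z": 0,"ax": 0,"ay": 0,"az": 0,"fingers": 40}
    - {"x": -22,"y": -36,"z": 0,"ax": 0,"ay": 0,"az": 0,"fingers": 40}
    - {"x": -22,"y": -36,"z": 0,"ax": 0,"ay": 0,"az": 0,"fingers": 40}

```text
t: 18.25
eef_pos: [0.4987, -0.0455, 0.1563]
tool_rot: [-0.0, 0.96, -0.28, 0.001]
contact_force: [0.9, 1.3, -1.2]
gripper_width: 0.645
grasp_force: 63.5
```

Call:
jog_arm:
  rows:
    - {"x": -22,"y": -36,"z": 0,"ax": 0,"ay": 0,"az": 0,"fingers": 40}
    - {"x": -22,"y": -36,"z": 0,"ax": 0,"ay": 0,"az": 0,"fingers": 40}
    - {"x": -22,"y": -36,"z": 0,"ax": 0,"ay": 0,"az": 0,"fingers": 40}
    - {"x": -22,"y": -36,"z": 0,"ax": 0,"ay": 0,"az": 0,"fingers": 40}
    - {"x": -22,"y": -36,"z": 0,"ax": 0,"ay": 0,"az": 0,"fingers": 40}
    - {"x": -22,"y": -36,"z": 0,"ax": 0,"ay": 0,"az": 0,"fingers": 40}
    - {"x": -13,"y": -24,"z": 0,"ax": 0,"ay": 0,"az": 0,"fingers": 40}
    - {"x": 0,"y": 0,"z": 15,"ax": 0,"ay": 0,"az": 0,"fingers": 40}

```text
t: 19.05
eef_pos: [0.506, 0.2399, 0.143]
tool_rot: [-0.003, 0.961, -0.276, 0.002]
contact_force: [-0.3, -0.6, -0.9]
gripper_width: 0.638
grasp_force: 63.5
```

Call:
jog_arm:
  rows:
    - {"x": 0,"y": 0,"z": 15,"ax": 0,"ay": 0,"az": 0,"fingers": 40}
    - {"x": 0,"y": 0,"z": 10,"ax": 0,"ay": 0,"az": 0,"fingers": 40}
    - {"x": 0,"y": 0,"z": 5,"ax": 0,"ay": 0,"az": 0,"fingers": 40}
    - {"x": 0,"y": 0,"z": 0,"ax": 0,"ay": 0,"az": 0,"fingers": 40}
    - {"x": 0,"y": 0,"z": 0,"ax": 0,"ay": 0,"az": 0,"fingers": 40}
    - {"x": 0,"y": 0,"z": 0,"ax": 0,"ay": 0,"az": 0,"fingers": 40}
    - {"x": 0,"y": 0,"z": 0,"ax": 0,"ay": 0,"az": 0,"fingers": 40}
    - {"x": 0,"y": 0,"z": 0,"ax": 0,"ay": 0,"az": 0,"fingers": 40}

```text
t: 19.85
eef_pos: [0.5055, 0.2334, 0.1107]
tool_rot: [-0.0, 0.96, -0.28, 0.0]
contact_force: [-0.1, 0.3, -0.3]
gripper_width: 0.642
grasp_force: 63.5
```

```bash
python3 -c "
from go import *;go(.505,.2335,.069,-32.5)
from look import *
look('wrist','wrist9',crop=(110,60,400,310),s=2.4)"
```

```text
t 19.85 pos [0.5055 0.2334 0.1107] yaw -32.5 w 0.642 gf 63.5 F [-0.1  0.3 -0.3]
turn [-0. -0.  0.] shift [-0.5  0.2 41.7]
```

View pics/wrist9.png

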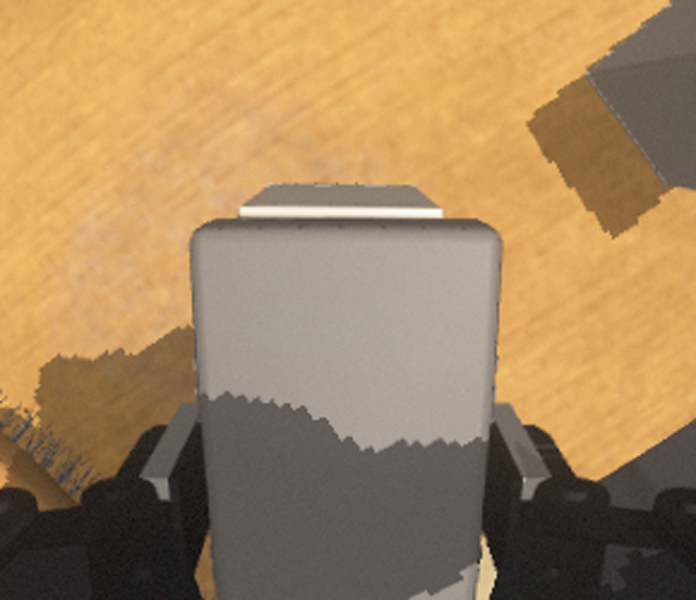

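The lid and the rim's far edge look parallel. The rim's far corners are at (240,206) and (443,206), and the lid spans columns 192 to 501.

```bash
python3 -c "
from look import *;from go import *
r=R.from_euler('z',32.5,degrees=True)
g=lambda u,v,z:(r.apply(at('wrist9',110+u/2.4,60+v/2.4,z)-np.array([.5055,.2334,.1107]))*1000).round(1)
print(g(240,206,.075),g(443,206,.075),'lid',g(192,226,.1327),g(501,226,.1327),g(214,598,.1327),g(480,598,.1327))"
```

```text
[ 47.3  27.4 -35.7] [ 47.2 -23.9 -35.7] lid [50.1 27.3 22. ] [ 50.  -26.2  22. ] [-27.8  28.5  22. ] [-27.8 -27.7  22. ]
```

Call:
jog_arm:
  rows:
    - {"x": -1.3,"y": -0.3,"z": 0,"ax": 0,"ay": 0,"az": 0,"fingers": 40}
    - {"x": 0,"y": 0,"z": 12,"ax": 0,"ay": 0,"az": 0,"fingers": 40}
    - {"x": 0,"y": 0,"z": 10,"ax": 0,"ay": 0,"az": 0,"fingers": 40}
    - {"x": 0,"y": 0,"z": 8,"ax": 0,"ay": 0,"az": 0,"fingers": 40}
    - {"x": 0,"y": 0,"z": 5,"ax": 0,"ay": 0,"az": 0,"fingers": 40}
    - {"x": 0,"y": 0,"z": 4,"ax": 0,"ay": 0,"az": 0,"fingers": 40}
    - {"x": 0,"y": 0,"z": 0,"ax": 0,"ay": 0,"az": 0,"fingers": 40}
    - {"x": 0,"y": 0,"z": 0,"ax": 0,"ay": 0,"az": 0,"fingers": 40}

```text
t: 20.7
eef_pos: [0.5044, 0.2343, 0.0714]
tool_rot: [-0.0, 0.96, -0.279, 0.0]
contact_force: [-0.1, 0.7, -0.5]
gripper_width: 0.643
grasp_force: 63.6
```

Call:
jog_arm:
  rows:
    - {"x": 0,"y": 0,"z": 1,"ax": 0,"ay": 0,"az": 0,"fingers": 40}
    - {"x": 0,"y": 0,"z": 1,"ax": 0,"ay": 0,"az": 0,"fingers": 40}
    - {"x": 0,"y": 0,"z": 0.5,"ax": 0,"ay": 0,"az": 0,"fingers": 40}
    - {"x": 0,"y": 0,"z": 0,"ax": 0,"ay": 0,"az": 0,"fingers": 40}
    - {"x": 0,"y": 0,"z": 0,"ax": 0,"ay": 0,"az": 0,"fingers": 40}
    - {"x": 0,"y": 0,"z": 0,"ax": 0,"ay": 0,"az": 0,"fingers": 40}
    - {"x": 0,"y": 0,"z": 0,"ax": 0,"ay": 0,"az": 0,"fingers": 40}
    - {"x": 0,"y": 0,"z": 0,"ax": 0,"ay": 0,"az": 0,"fingers": 40}

```text
t: 21.5
eef_pos: [0.5046, 0.2344, 0.0697]
tool_rot: [-0.0, 0.96, -0.279, 0.0]
contact_force: [-2.1, -0.5, 7.0]
gripper_width: 0.644
grasp_force: 64.5
```

Call:
jog_arm:
  rows:
    - {"x": 0,"y": 0,"z": 0,"ax": 0,"ay": 0,"az": 0,"fingers": 65}
    - {"x": 0,"y": 0,"z": 0,"ax": 0,"ay": 0,"az": 0,"fingers": 75}
    - {"x": 0,"y": 0,"z": 0,"ax": 0,"ay": 0,"az": 0,"fingers": 85}
    - {"x": 0,"y": 0,"z": 0,"ax": 0,"ay": 0,"az": 0,"fingers": 85}
    - {"x": 0,"y": 0,"z": -20,"ax": 0,"ay": 0,"az": 0,"fingers": 85}
    - {"x": 0,"y": 0,"z": -40,"ax": 0,"ay": 0,"az": 0,"fingers": 85}
    - {"x": 0,"y": 0,"z": -40,"ax": 0,"ay": 0,"az": 0,"fingers": 85}
    - {"x": 0,"y": 0,"z": 0,"ax": 0,"ay": 0,"az": -8,"fingers": 85}

```text
t: 22.3
eef_pos: [0.5074, 0.2362, 0.1743]
tool_rot: [-0.003, 0.977, -0.211, 0.004]
contact_force: [0.4, 0.6, -0.3]
gripper_width: 0.99
grasp_force: 0.0
```

Call:
jog_arm:
  rows:
    - {"x": 0,"y": 0,"z": 0,"ax": 0,"ay": 0,"az": -8,"fingers": 85}
    - {"x": 0,"y": 0,"z": 0,"ax": 0,"ay": 0,"az": -7.5,"fingers": 85}
    - {"x": 6,"y": 43,"z": 0,"ax": 0,"ay": 0,"az": 0,"fingers": 85}
    - {"x": 6,"y": 43,"z": 0,"ax": 0,"ay": 0,"az": 0,"fingers": 85}
    - {"x": 6,"y": 43,"z": 0,"ax": 0,"ay": 0,"az": 0,"fingers": 85}
    - {"x": 6,"y": 43,"z": 0,"ax": 0,"ay": 0,"az": 0,"fingers": 85}
    - {"x": 6,"y": 43,"z": 0,"ax": 0,"ay": 0,"az": 0,"fingers": 85}
    - {"x": 6,"y": 43,"z": 0,"ax": 0,"ay": 0,"az": 0,"fingers": 85}

```text
t: 23.1
eef_pos: [0.4995, -0.028, 0.1689]
tool_rot: [0.0, 0.997, -0.078, 0.0]
contact_force: [0.4, 0.2, -0.1]
gripper_width: 0.996
grasp_force: 0.0
```

Call:
jog_arm:
  rows:
    - {"x": 6,"y": 43,"z": 0,"ax": 0,"ay": 0,"az": 0,"fingers": 85}
    - {"x": 6,"y": 43,"z": 0,"ax": 0,"ay": 0,"az": 0,"fingers": 85}
    - {"x": 6,"y": 43,"z": 0,"ax": 0,"ay": 0,"az": 0,"fingers": 85}
    - {"x": 6,"y": 43,"z": 20,"ax": 0,"ay": 0,"az": 0,"fingers": 85}
    - {"x": 5,"y": 43,"z": 30,"ax": 0,"ay": 0,"az": 0,"fingers": 85}
    - {"x": 0,"y": 5.5,"z": 30,"ax": 0,"ay": 0,"az": 0,"fingers": 85}
    - {"x": 0,"y": 0,"z": 0,"ax": 0,"ay": 0,"az": 0,"fingers": 85}
    - {"x": 0,"y": 0,"z": 0,"ax": 0,"ay": 0,"az": 0,"fingers": 85}

```text
t: 23.9
eef_pos: [0.4941, -0.2453, 0.0903]
tool_rot: [-0.001, 0.997, -0.078, -0.001]
contact_force: [0.7, -0.1, 0.1]
gripper_width: 0.996
grasp_force: 0.0
```

```bash
python3 -c "
from go import *;go(.494,-.2483,.002,-9)
from look import *
look('wrist','wrist10');look('top','top10')
c=np.load('pics/wrist10.npz')['pixels'][10:310,150:350,::-1]
d=np.load('pics/top10.npz')['pixels'][184:270,92:214,::-1]
c=cv2.resize(c,None,fx=2,fy=2,interpolation=cv2.INTER_CUBIC);d=cv2.resize(d,None,fx=3.2,fy=3.2,interpolation=cv2.INTER_CUBIC);print(d.shape)
q=np.zeros((600,800,3),'uint8');q[:,:400]=c;q[:d.shape[0],405:405+d.shape[1]]=d;cv2.imwrite('pics/c10.png',q)"
```

```text
t 23.9 pos [ 0.4941 -0.2453  0.0903] yaw -8.9 w 0.996 gf 0.0 F [ 0.7 -0.1  0.1]
turn [-0.1  0.1  0.1] shift [ 0.3  3.  88.3]
(275, 390, 3)
```

View pics/c10.png

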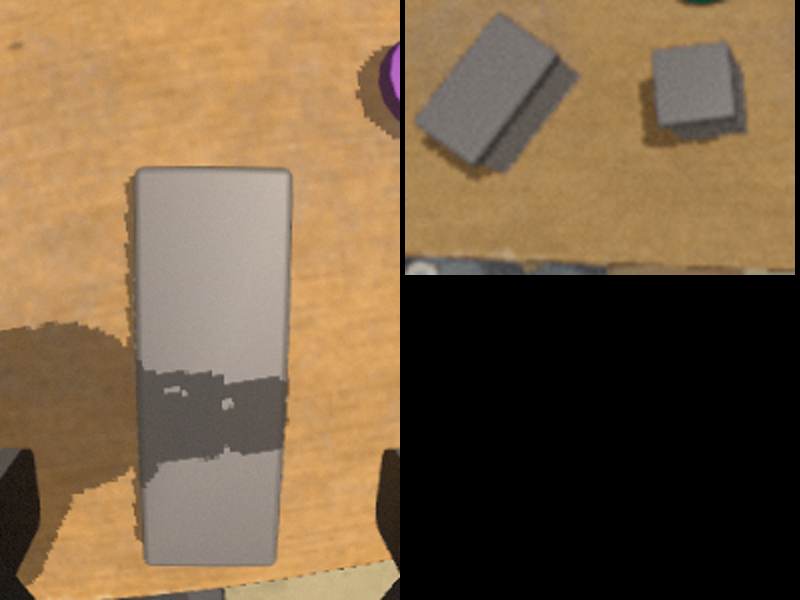

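Both box lids are on and look square. The long lid's corners are at (136,169), (292,169), (276,565) and (146,565).

```bash
python3 -c "
from m import rect;from look import *
g=lambda u,v,z:at('wrist10',150+u/2,10+v/2,z)
h=lambda u,v,z:at('top10',92+(u-405)/3.2,184+v/3.2,z)
print('---')
rect('long',[g(*p,.024) for p in[(136,169),(292,169),(276,565),(146,565)]])
rect('oblong placed',[h(*p,.091) for p in[(500,13),(560,57),(476,165),(416,122)]])
rect('square placed',[h(*p,.106) for p in[(653,50),(727,43),(735,118),(660,125)]])
from go import *
go(.494,-.2483,.002,-9)
" | sed -n '/---/,$p'
```

```text
---
long c [ 0.4956 -0.247 ] len [np.float64(54.4), np.float64(157.8), np.float64(54.6), np.float64(157.7)] ang [np.float64(-98.9), np.float64(170.8), np.float64(80.9), np.float64(-9.3)]
oblong placed c [0.5016 0.2287] len [np.float64(55.9), np.float64(96.2), np.float64(54.5), np.float64(97.4)] ang [np.float64(-123.5), np.float64(146.9), np.float64(57.7), np.float64(-32.3)]
square placed c [0.5085 0.0788] len [np.float64(52.9), np.float64(54.6), np.float64(53.1), np.float64(54.5)] ang [np.float64(-82.2), np.float64(-170.1), np.float64(97.7), np.float64(9.7)]
t 24.0 pos [ 0.4956 -0.2451  0.0918] yaw -8.8 w 0.998 gf 0.0 F [ 0.9 -0.5 -0.1]
turn [-0.  -0.1  0.2] shift [-1.1  3.4 89.8]
```

```bash
cat > fit.py <<'E'
from look import *
from scipy.optimize import minimize
def img(n,k=1.2):
    g=cv2.cvtColor(np.load(f'pics/{n}.npz')['pixels'],cv2.COLOR_RGB2GRAY).astype(np.float32)
    return cv2.GaussianBlur(g,(0,0),.6)
def outline(p,a,b,z,rnd,trim=.88):
    x,y,w=p; s=np.linspace(-trim,trim,60)
    if rnd: t=np.linspace(0,2*np.pi,120); q=np.c_[a/2*np.cos(t),a/2*np.sin(t)]
    else: q=np.vstack([np.c_[s*a/2,s*0+b/2],np.c_[s*a/2,s*0-b/2],np.c_[s*0+a/2,s*b/2],np.c_[s*0-a/2,s*b/2]])
    c,d=np.cos(w),np.sin(w); return np.c_[x+c*q[:,0]-d*q[:,1],y+d*q[:,0]+c*q[:,1],0*q[:,0]+z]
def samp(n,g,P):
    uv=np.array([proj(n,p) for p in P],np.float32); return cv2.remap(g,uv[:,:1],uv[:,1:],cv2.INTER_CUBIC).ravel()
def fit(n,kind,a,b,z,x,y,yaw,rnd=False):
    g=img(n)
    def cost(v):
        p=(v[0]/1e3,v[1]/1e3,np.radians(v[2]))
        f=lambda e:samp(n,g,outline(p,a+e,b+e,z,rnd))
        if kind=='rim': return -(f(-.003)-.5*f(-.012)-.5*f(.006)).clip(-60,120).mean()
        return -np.tanh((f(-.005)-f(.003))/40).__abs__().mean()
    best=None
    for dx in(-3,0,3):
        for dy in(-3,0,3):
            r=minimize(cost,[x*1e3+dx,y*1e3+dy,yaw],method='Nelder-Mead',options=dict(xatol=.05,fatol=1e-4,initial_simplex=np.array([x*1e3+dx,y*1e3+dy,yaw])+np.array([[0,0,0],[2,0,0],[0,2,0],[0,0,2]])))
            if best is None or r.fun<best.fun: best=r
    print(n,kind,a,best.x.round(2),round(float(best.fun),2)); return best.x
E
python3 -c "
from fit import *
fit('top0','rim',.096,.052,.075,.504,.2323,-32.5); fit('top10','lid',.100,.056,.091,.502,.229,-32.5)
fit('top0','rim',.052,.052,.09,.511,.0806,8); fit('top10','lid',.056,.056,.106,.509,.079,8)
fit('top0','rim',.156,.052,.06,.5027,-.0809,-5)
fit('top0','rim',.036,.036,.085,.498,-.3965,0,True); fit('top10','lid',.04,.04,.101,.498,-.3965,0,True)
"
```

```text
Still running in the background as job /tmp/bash_jobs.1000/2f2ec0f4bbdd (pid 1520). You'll get a notice when it ends.
```

```bash
kill -- -$(cat /tmp/bash_jobs.1000/2f2ec0f4bbdd/pid); cat /tmp/bash_jobs.1000/2f2ec0f4bbdd/stdout
cat >> fit.py <<'E'
C={}
def samp(n,g,P):
    if n not in C:
        r=np.load(f"pics/{n}.npz"); C[n]=(192/np.tan(np.radians(float(r["vertical_fov"]))/2),np.linalg.inv(r["world_from_camera"]),np.array([r["cx"],r["cy"]],float))
    f,T,c=C[n]; q=P@T[:3,:3].T+T[:3,3]; uv=(q[:,:2]/q[:,2:]*f+c).astype(np.float32)
    return cv2.remap(g,uv[:,:1],uv[:,1:],cv2.INTER_CUBIC).ravel()
E
cat > f1.py <<'E'
from fit import *
fit('top0','rim',.096,.052,.075,.504,.2323,-32.5); fit('top10','lid',.100,.056,.091,.502,.229,-32.5)
fit('top0','rim',.052,.052,.09,.511,.0806,8); fit('top10','lid',.056,.056,.106,.509,.079,8)
fit('top0','rim',.156,.052,.06,.5027,-.0809,-5)
fit('top0','rim',.036,.036,.085,.498,-.3965,0,True); fit('top10','lid',.04,.04,.101,.498,-.3965,0,True)
E
timeout 200 python3 f1.py
```

```text
top0 rim 0.096 [505.21 233.48 -33.19] -38.33
top10 lid 0.1 [504.68 232.17 -32.02] -0.48
top0 rim 0.052 [512.6   81.72   8.86] -48.8
top10 lid 0.056 [510.87  81.09  10.4 ] -0.55
top0 rim 0.156 [505.51 -80.3   -5.15] -27.99
top0 rim 0.036 [ 499.82 -396.89   -7.04] -42.39
top10 lid 0.04 [ 496.01 -406.13    4.  ] -0.21
```

Call:
jog_arm:
  rows:
    - {"x": 0,"y": 0,"z": 0,"ax": 0,"ay": 0,"az": 0,"fingers": 85}
    - {"x": -0.8,"y": 2.8,"z": 20,"ax": 0,"ay": 0,"az": 0.3,"fingers": 85}
    - {"x": 0,"y": 0,"z": 20,"ax": 0,"ay": 0,"az": 0,"fingers": 85}
    - {"x": 0,"y": 0,"z": 20,"ax": 0,"ay": 0,"az": 0,"fingers": 85}
    - {"x": 0,"y": 0,"z": 10,"ax": 0,"ay": 0,"az": 0,"fingers": 85}
    - {"x": 0,"y": 0,"z": 8,"ax": 0,"ay": 0,"az": 0,"fingers": 85}
    - {"x": 0,"y": 0,"z": 0,"ax": 0,"ay": 0,"az": 0,"fingers": 85}
    - {"x": 0,"y": 0,"z": 0,"ax": 0,"ay": 0,"az": 0,"fingers": 85}

```text
t: 24.8
eef_pos: [0.4935, -0.2491, 0.013]
tool_rot: [0.0, 0.997, -0.081, 0.001]
contact_force: [0.4, -0.5, 0.1]
gripper_width: 0.998
grasp_force: 0.0
```

```bash
python3 -c "
from go import *;go(.4945,-.2483,.0035,-9.2)"
```

```text
t 24.8 pos [ 0.4935 -0.2491  0.013 ] yaw -9.2 w 0.998 gf 0.0 F [ 0.4 -0.5  0.1]
turn [ 0.  -0.1 -0. ] shift [ 0.8 -0.9  9.5]
```

Call:
jog_arm:
  rows:
    - {"x": 0.8,"y": -0.8,"z": 5,"ax": 0,"ay": 0,"az": 0,"fingers": 85}
    - {"x": 0,"y": 0,"z": 4.5,"ax": 0,"ay": 0,"az": 0,"fingers": 85}
    - {"x": 0,"y": 0,"z": 0,"ax": 0,"ay": 0,"az": 0,"fingers": 75}
    - {"x": 0,"y": 0,"z": 0,"ax": 0,"ay": 0,"az": 0,"fingers": 62}
    - {"x": 0,"y": 0,"z": 0,"ax": 0,"ay": 0,"az": 0,"fingers": 50}
    - {"x": 0,"y": 0,"z": 0,"ax": 0,"ay": 0,"az": 0,"fingers": 40}
    - {"x": 0,"y": 0,"z": 0,"ax": 0,"ay": 0,"az": 0,"fingers": 40}
    - {"x": 0,"y": 0,"z": 0,"ax": 0,"ay": 0,"az": 0,"fingers": 40}

```text
t: 25.6
eef_pos: [0.4941, -0.2484, 0.0032]
tool_rot: [0.0, 0.997, -0.081, 0.0]
contact_force: [-0.4, 0.5, 5.9]
gripper_width: 0.636
grasp_force: 64.1
```

Call:
jog_arm:
  rows:
    - {"x": 0,"y": 0,"z": 0,"ax": 0,"ay": 0,"az": 0,"fingers": 40}
    - {"x": 0,"y": 0,"z": -10,"ax": 0,"ay": 0,"az": 0,"fingers": 40}
    - {"x": 0,"y": 0,"z": -30,"ax": 0,"ay": 0,"az": 0,"fingers": 40}
    - {"x": 0,"y": 0,"z": -40,"ax": 0,"ay": 0,"az": 0,"fingers": 40}
    - {"x": 0,"y": 0,"z": -25,"ax": 0,"ay": 0,"az": 0,"fingers": 40}
    - {"x": 0,"y": 0,"z": 0,"ax": 0,"ay": 0,"az": 0,"fingers": 40}
    - {"x": 0,"y": 0,"z": 0,"ax": 0,"ay": 0,"az": 0,"fingers": 40}
    - {"x": 0,"y": 0,"z": 0,"ax": 0,"ay": 0,"az": 0,"fingers": 40}
  force: 80

```text
t: 26.4
eef_pos: [0.4928, -0.2479, 0.1067]
tool_rot: [-0.0, 0.997, -0.081, -0.001]
contact_force: [-0.4, 0.0, -0.6]
gripper_width: 0.634
grasp_force: 84.8
```

```bash
python3 -c "
from go import *;go(.505,-.079,.10,-5.2)"
```

```text
t 26.4 pos [ 0.4928 -0.2479  0.1067] yaw -9.3 w 0.634 gf 84.8 F [-0.4  0.  -0.6]
turn [-0.   0.1 -4.1] shift [  -3.2 -169.3    6.7]
```

Call:
jog_arm:
  rows:
    - {"x": 0,"y": 0,"z": 0,"ax": 0,"ay": 0,"az": -4.1,"fingers": 40}
    - {"x": -0.6,"y": -30,"z": 0,"ax": 0,"ay": 0,"az": 0,"fingers": 40}
    - {"x": -0.6,"y": -40,"z": 0,"ax": 0,"ay": 0,"az": 0,"fingers": 40}
    - {"x": -0.6,"y": -40,"z": 0,"ax": 0,"ay": 0,"az": 0,"fingers": 40}
    - {"x": -0.6,"y": -40,"z": 0,"ax": 0,"ay": 0,"az": 0,"fingers": 40}
    - {"x": -0.6,"y": -19,"z": 5,"ax": 0,"ay": 0,"az": 0,"fingers": 40}
    - {"x": 0,"y": 0,"z": 5,"ax": 0,"ay": 0,"az": 0,"fingers": 40}
    - {"x": 0,"y": 0,"z": 0,"ax": 0,"ay": 0,"az": 0,"fingers": 40}

```text
t: 27.2
eef_pos: [0.5047, -0.0797, 0.0961]
tool_rot: [0.0, 0.999, -0.044, -0.002]
contact_force: [-0.5, 0.7, -0.7]
gripper_width: 0.635
grasp_force: 84.8
```

Call:
jog_arm:
  rows:
    - {"x": 0,"y": 0,"z": 0,"ax": 0,"ay": 0,"az": 0,"fingers": 40}
    - {"x": 0,"y": 0,"z": 0,"ax": 0,"ay": 0,"az": 0,"fingers": 40}
    - {"x": 0,"y": 0,"z": 0,"ax": 0,"ay": 0,"az": 0,"fingers": 40}
    - {"x": 0,"y": 0,"z": 0,"ax": 0,"ay": 0,"az": 0,"fingers": 40}
    - {"x": 0,"y": 0,"z": 0,"ax": 0,"ay": 0,"az": 0,"fingers": 40}
    - {"x": 0,"y": 0,"z": 0,"ax": 0,"ay": 0,"az": 0,"fingers": 40}
    - {"x": 0,"y": 0,"z": 0,"ax": 0,"ay": 0,"az": 0,"fingers": 40}
    - {"x": 0,"y": 0,"z": 0,"ax": 0,"ay": 0,"az": 0,"fingers": 40}

```text
t: 28.0
eef_pos: [0.5061, -0.0797, 0.0979]
tool_rot: [0.0, 0.999, -0.045, 0.0]
contact_force: [-0.3, -0.9, -1.5]
gripper_width: 0.637
grasp_force: 84.8
```

```bash
python3 -c "
from go import *;go(.505,-.079,.0555,-5.2)
from look import *
look('wrist','wrist11',crop=(130,10,390,310),s=2)
o=bot.get_obs()['eef_pos'];np.save('pics/o11.npy',o)
r=R.from_euler('z',-5.2,degrees=True)
for q in[(78,26),(78,-26),(-78,26)]:
  print(((proj('wrist11',np.array([.505,-.079,.06])+r.apply([q[0]/1e3,q[1]/1e3,0]))-[130,10])*2).round(1))
for q in[(80,28),(80,-28)]: print('lid',((proj('wrist11',np.array([*o[:2],o[2]+.0205])+r.apply([q[0]/1e3,q[1]/1e3,0]))-[130,10])*2).round(1))
"
```

```text
t 28.0 pos [ 0.5061 -0.0797  0.0979] yaw -5.1 w 0.637 gf 84.8 F [-0.3 -0.9 -1.5]
turn [ 0.  -0.   0.1] shift [-1.1 -0.6 42.4]
[160.3 175.4]
[332.8 175.3]
[178.7 610.4]
lid [113.  146.6]
lid [385.  146.6]
```

View pics/wrist11.png

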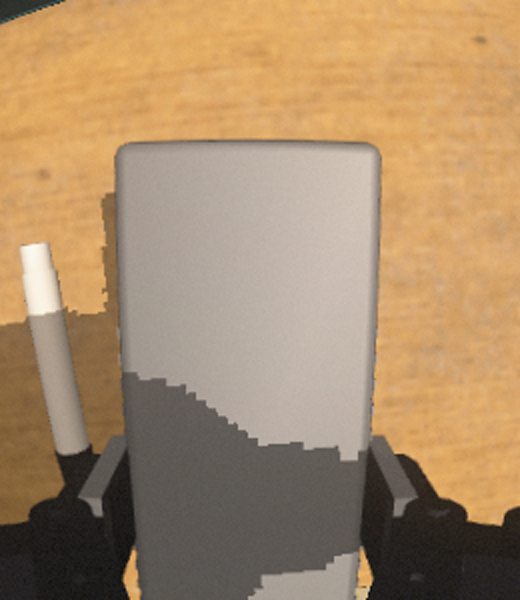

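No pictures are left to view. The long lid covers its box in this one, with its far edge at row 142 against a predicted 147, about 1 mm. I place it from the top-camera fit.

Call:
jog_arm:
  rows:
    - {"x": -1.5,"y": -0.8,"z": 0,"ax": 0,"ay": 0,"az": 0,"fingers": 40}
    - {"x": 0,"y": 0,"z": 12,"ax": 0,"ay": 0,"az": 0,"fingers": 40}
    - {"x": 0,"y": 0,"z": 10,"ax": 0,"ay": 0,"az": 0,"fingers": 40}
    - {"x": 0,"y": 0,"z": 8,"ax": 0,"ay": 0,"az": 0,"fingers": 40}
    - {"x": 0,"y": 0,"z": 6,"ax": 0,"ay": 0,"az": 0,"fingers": 40}
    - {"x": 0,"y": 0,"z": 4,"ax": 0,"ay": 0,"az": 0,"fingers": 40}
    - {"x": 0,"y": 0,"z": 0,"ax": 0,"ay": 0,"az": 0,"fingers": 40}
    - {"x": 0,"y": 0,"z": 0,"ax": 0,"ay": 0,"az": 0,"fingers": 40}

```text
t: 28.85
eef_pos: [0.5048, -0.0788, 0.0578]
tool_rot: [-0.0, 0.999, -0.045, 0.0]
contact_force: [0.5, 0.2, 0.4]
gripper_width: 0.634
grasp_force: 84.8
```

```bash
python3 -c "
from go import *;go(.5045,-.079,.0555,-5.2)"
```

```text
t 28.85 pos [ 0.5048 -0.0788  0.0578] yaw -5.2 w 0.634 gf 84.8 F [0.5 0.2 0.4]
turn [-0. -0.  0.] shift [-0.2  0.2  2.3]
```

Call:
jog_arm:
  rows:
    - {"x": 0,"y": 0,"z": 1,"ax": 0,"ay": 0,"az": 0,"fingers": 40}
    - {"x": 0,"y": 0,"z": 1,"ax": 0,"ay": 0,"az": 0,"fingers": 40}
    - {"x": 0,"y": 0,"z": 0.7,"ax": 0,"ay": 0,"az": 0,"fingers": 40}
    - {"x": 0,"y": 0,"z": 0.5,"ax": 0,"ay": 0,"az": 0,"fingers": 40}
    - {"x": 0,"y": 0,"z": 0,"ax": 0,"ay": 0,"az": 0,"fingers": 40}
    - {"x": 0,"y": 0,"z": 0,"ax": 0,"ay": 0,"az": 0,"fingers": 40}
    - {"x": 0,"y": 0,"z": 0,"ax": 0,"ay": 0,"az": 0,"fingers": 40}
    - {"x": 0,"y": 0,"z": 0,"ax": 0,"ay": 0,"az": 0,"fingers": 40}

```text
t: 29.65
eef_pos: [0.5048, -0.0788, 0.0554]
tool_rot: [0.0, 0.999, -0.045, 0.0]
contact_force: [-2.5, 1.4, 7.3]
gripper_width: 0.635
grasp_force: 85.9
```

Call:
jog_arm:
  rows:
    - {"x": 0,"y": 0,"z": 0,"ax": 0,"ay": 0,"az": 0,"fingers": 65}
    - {"x": 0,"y": 0,"z": 0,"ax": 0,"ay": 0,"az": 0,"fingers": 75}
    - {"x": 0,"y": 0,"z": 0,"ax": 0,"ay": 0,"az": 0,"fingers": 85}
    - {"x": 0,"y": 0,"z": 0,"ax": 0,"ay": 0,"az": 0,"fingers": 85}
    - {"x": 0,"y": 0,"z": -20,"ax": 0,"ay": 0,"az": 0,"fingers": 85}
    - {"x": 0,"y": 0,"z": -40,"ax": 0,"ay": 0,"az": 0,"fingers": 85}
    - {"x": 0,"y": 0,"z": -45,"ax": 0,"ay": 0,"az": 0,"fingers": 85}
    - {"x": 0,"y": 0,"z": -20,"ax": 0,"ay": 0,"az": 0,"fingers": 85}

```text
t: 30.45
eef_pos: [0.5063, -0.0789, 0.1833]
tool_rot: [0.0, 0.999, -0.045, 0.003]
contact_force: [0.9, 0.7, -0.1]
gripper_width: 0.998
grasp_force: 0.0
```

Call:
jog_arm:
  rows:
    - {"x": -14,"y": 44,"z": 0,"ax": 0,"ay": 0,"az": 0,"fingers": 85}
    - {"x": -14,"y": 44,"z": 0,"ax": 0,"ay": 0,"az": 0,"fingers": 85}
    - {"x": -14,"y": 44,"z": 0,"ax": 0,"ay": 0,"az": 0,"fingers": 85}
    - {"x": -14,"y": 44,"z": 0,"ax": 0,"ay": 0,"az": 0,"fingers": 85}
    - {"x": -14,"y": 44,"z": 0,"ax": 0,"ay": 0,"az": 0,"fingers": 85}
    - {"x": -14,"y": 44,"z": 0,"ax": 0,"ay": 0,"az": 0,"fingers": 85}
    - {"x": -14,"y": 44,"z": 0,"ax": 0,"ay": 0,"az": 0,"fingers": 85}
    - {"x": -14,"y": 44,"z": 0,"ax": 0,"ay": 0,"az": 0,"fingers": 85}

```text
t: 31.25
eef_pos: [0.3605, -0.4208, 0.1796]
tool_rot: [0.0, 0.999, -0.045, 0.0]
contact_force: [1.3, 0.4, 0.2]
gripper_width: 0.992
grasp_force: 0.0
```

Call:
jog_arm:
  rows:
    - {"x": -14,"y": 44,"z": 0,"ax": 0,"ay": 0,"az": 0,"fingers": 85}
    - {"x": -14,"y": 44,"z": 0,"ax": 0,"ay": 0,"az": 0,"fingers": 85}
    - {"x": -14,"y": 44,"z": 0,"ax": 0,"ay": 0,"az": 0,"fingers": 85}
    - {"x": -14,"y": 40,"z": 0,"ax": 0,"ay": 0,"az": 0,"fingers": 85}
    - {"x": 0,"y": 0,"z": 0,"ax": 0,"ay": 0,"az": 0,"fingers": 85}
    - {"x": 0,"y": 0,"z": 0,"ax": 0,"ay": 0,"az": 0,"fingers": 85}
    - {"x": 0,"y": 0,"z": 0,"ax": 0,"ay": 0,"az": 0,"fingers": 85}
    - {"x": 0,"y": 0,"z": 0,"ax": 0,"ay": 0,"az": 0,"fingers": 85}

```text
t: 32.05
eef_pos: [0.2916, -0.5841, 0.1796]
tool_rot: [-0.0, 0.999, -0.044, 0.0]
contact_force: [-0.3, 1.5, -0.1]
gripper_width: 0.993
grasp_force: 0.0
```

```bash
timeout 300 python3 -c "
from fit import *
look('top','top12');look('side','side12')
print(bot.get_obs()['eef_pos'])
for n0,n1 in(('top0','top12'),('side0','side12')):
  fit(n0,'rim',.096,.052,.075,.505,.2335,-32.5); fit(n1,'lid',.100,.056,.091,.505,.2335,-32.5)
  fit(n0,'rim',.052,.052,.09,.512,.082,8); fit(n1,'lid',.056,.056,.106,.512,.082,8)
  fit(n0,'rim',.156,.052,.06,.505,-.080,-5); fit(n1,'lid',.160,.056,.076,.505,-.08,-5)
  fit(n0,'rim',.036,.036,.085,.4995,-.395,0,True); fit(n1,'lid',.04,.04,.101,.4995,-.395,0,True)
"
```

```text
[ 0.29133107 -0.5845277   0.1797653 ]
top0 rim 0.096 [505.2  233.48 -33.19] -38.33
top12 lid 0.1 [504.73 232.19 -31.85] -0.46
top0 rim 0.052 [512.58  81.7    8.91] -48.79
top12 lid 0.056 [510.86  81.18  10.57] -0.52
top0 rim 0.156 [505.51 -80.3   -5.15] -27.99
top12 lid 0.16 [506.03 -82.9   -5.44] -0.46
top0 rim 0.036 [ 499.8  -396.91   -2.63] -42.36
top12 lid 0.04 [ 501.27 -394.62    3.89] -0.39
side0 rim 0.096 [506.51 235.7  -33.13] -66.03
side12 lid 0.1 [504.64 233.71 -32.71] -0.63
side0 rim 0.052 [514.3   83.41   8.76] -47.41
side12 lid 0.056 [513.02  82.6   12.17] -0.54
side0 rim 0.156 [506.74 -78.59  -5.13] -33.72
side12 lid 0.16 [507.44 -78.23  -4.77] -0.48
side0 rim 0.036 [ 501.79 -395.21    1.52] -6.28
side12 lid 0.04 [ 503.91 -387.36   -7.08] -0.24
```

```bash
timeout 300 python3 -c "
import fit as F;from fit import *
def prof(n,a,b,z,x,y):
  g=img(n)
  for i,o in((-.004,.002),(-.003,.003),(-.006,.004)):
    best=None
    for yaw in np.arange(2,17,.5):
      f=lambda v:-np.abs(samp(n,g,outline((v[0]/1e3,v[1]/1e3,np.radians(yaw)),a+i,b+i,z,False,.8))-samp(n,g,outline((v[0]/1e3,v[1]/1e3,np.radians(yaw)),a+o,b+o,z,False,.8))).clip(0,30).mean()
      r=minimize(f,[x*1e3,y*1e3],method='Nelder-Mead',options=dict(xatol=.1,fatol=1e-3))
      if best is None or r.fun<best[0]: best=(r.fun,yaw,r.x.round(1))
    print(n,i,o,best)
for n in('top8','top10','top12','side12'):prof(n,.056,.056,.106,.512,.082)
"
```

```text
top8 -0.004 0.002 (np.float64(-20.510196685791016), np.float64(11.0), array([510.8,  81.2]))
top8 -0.003 0.003 (np.float64(-19.538278579711914), np.float64(9.5), array([510.8,  81.1]))
top8 -0.006 0.004 (np.float64(-24.33016586303711), np.float64(11.5), array([510.8,  81.2]))
top10 -0.004 0.002 (np.float64(-20.653467178344727), np.float64(11.5), array([511. ,  81.2]))
top10 -0.003 0.003 (np.float64(-19.72480010986328), np.float64(9.5), array([510.6,  80.9]))
top10 -0.006 0.004 (np.float64(-24.33477783203125), np.float64(11.0), array([510.8,  81.2]))
top12 -0.004 0.002 (np.float64(-19.56391716003418), np.float64(11.0), array([510.7,  81.2]))
top12 -0.003 0.003 (np.float64(-18.688976287841797), np.float64(10.0), array([510.8,  81.4]))
top12 -0.006 0.004 (np.float64(-23.936458587646484), np.float64(11.5), array([510.9,  81. ]))
side12 -0.004 0.002 (np.float64(-19.994800567626953), np.float64(11.5), array([512.8,  82.9]))
side12 -0.003 0.003 (np.float64(-20.03666877746582), np.float64(13.0), array([512.9,  82.4]))
side12 -0.006 0.004 (np.float64(-24.00585174560547), np.float64(13.0), array([513.4,  81.9]))
```

The fits put the round, oblong and long lids in place to within a few mm. The square lid is turned about 2.3° from its box and sits about 1.5 mm short in x, so I go back and trim it.

```bash
python3 -c "
from go import *;go(.5119,.0832,.0857,11)"
```

```text
t 32.15 pos [ 0.2913 -0.5845  0.1798] yaw -5.0 w 0.993 gf 0.0 F [-0.4  0.2 -0.3]
turn [ -0.  -0. -16.] shift [ 343.9 -613.4   94.1]
```

Call:
jog_arm:
  rows:
    - {"x": 0,"y": 0,"z": 0,"ax": 0,"ay": 0,"az": -8,"fingers": 85}
    - {"x": 0,"y": 0,"z": 0,"ax": 0,"ay": 0,"az": -8,"fingers": 85}
    - {"x": 21.5,"y": -38.3,"z": 0,"ax": 0,"ay": 0,"az": 0,"fingers": 85}
    - {"x": 21.5,"y": -38.3,"z": 0,"ax": 0,"ay": 0,"az": 0,"fingers": 85}
    - {"x": 21.5,"y": -38.3,"z": 0,"ax": 0,"ay": 0,"az": 0,"fingers": 85}
    - {"x": 21.5,"y": -38.3,"z": 0,"ax": 0,"ay": 0,"az": 0,"fingers": 85}
    - {"x": 21.5,"y": -38.3,"z": 0,"ax": 0,"ay": 0,"az": 0,"fingers": 85}
    - {"x": 21.5,"y": -38.3,"z": 0,"ax": 0,"ay": 0,"az": 0,"fingers": 85}

```text
t: 32.95
eef_pos: [0.3743, -0.3334, 0.18]
tool_rot: [0.0, 0.995, 0.095, 0.0]
contact_force: [1.3, 0.2, -0.6]
gripper_width: 0.994
grasp_force: 0.0
```

Call:
jog_arm:
  rows:
    - {"x": 21.5,"y": -38.3,"z": 0,"ax": 0,"ay": 0,"az": 0,"fingers": 85}
    - {"x": 21.5,"y": -38.3,"z": 0,"ax": 0,"ay": 0,"az": 0,"fingers": 85}
    - {"x": 21.5,"y": -38.3,"z": 0,"ax": 0,"ay": 0,"az": 0,"fingers": 85}
    - {"x": 21.5,"y": -38.3,"z": 0,"ax": 0,"ay": 0,"az": 0,"fingers": 85}
    - {"x": 21.5,"y": -38.3,"z": 0,"ax": 0,"ay": 0,"az": 0,"fingers": 85}
    - {"x": 21.5,"y": -38.3,"z": 0,"ax": 0,"ay": 0,"az": 0,"fingers": 85}
    - {"x": 21.5,"y": -38.3,"z": 0,"ax": 0,"ay": 0,"az": 0,"fingers": 85}
    - {"x": 21.5,"y": -38.3,"z": 0,"ax": 0,"ay": 0,"az": 0,"fingers": 85}

```text
t: 33.75
eef_pos: [0.4851, -0.0001, 0.1801]
tool_rot: [0.0, 0.995, 0.095, 0.0]
contact_force: [0.4, -0.5, -0.2]
gripper_width: 0.997
grasp_force: 0.0
```

Call:
jog_arm:
  rows:
    - {"x": 21.4,"y": -38.9,"z": 0,"ax": 0,"ay": 0,"az": 0,"fingers": 85}
    - {"x": 21.4,"y": -38.9,"z": 0,"ax": 0,"ay": 0,"az": 0,"fingers": 85}
    - {"x": 0,"y": 0,"z": 0,"ax": 0,"ay": 0,"az": 0,"fingers": 85}
    - {"x": 0,"y": 0,"z": 20,"ax": 0,"ay": 0,"az": 0,"fingers": 85}
    - {"x": 0,"y": 0,"z": 10,"ax": 0,"ay": 0,"az": 0,"fingers": 85}
    - {"x": 0,"y": 0,"z": 0,"ax": 0,"ay": 0,"az": 0,"fingers": 85}
    - {"x": 0,"y": 0,"z": 0,"ax": 0,"ay": 0,"az": 0,"fingers": 85}
    - {"x": 0,"y": 0,"z": 0,"ax": 0,"ay": 0,"az": 0,"fingers": 85}

```text
t: 34.55
eef_pos: [0.5128, 0.0819, 0.1503]
tool_rot: [-0.0, 0.996, 0.094, 0.001]
contact_force: [0.2, 0.7, 0.3]
gripper_width: 0.994
grasp_force: 0.0
```

```bash
python3 -c "
from go import *;go(.5119,.0832,.0857,11)"
```

```text
t 34.55 pos [0.5128 0.0819 0.1503] yaw 10.8 w 0.994 gf 0.0 F [0.2 0.7 0.3]
turn [ 0.  -0.1 -0.2] shift [-0.6 -1.4 64.6]
```

Call:
jog_arm:
  rows:
    - {"x": -0.6,"y": -1.4,"z": 25,"ax": 0,"ay": 0,"az": 0,"fingers": 85}
    - {"x": 0,"y": 0,"z": 25,"ax": 0,"ay": 0,"az": 0,"fingers": 85}
    - {"x": 0,"y": 0,"z": 10,"ax": 0,"ay": 0,"az": 0,"fingers": 85}
    - {"x": 0,"y": 0,"z": 4,"ax": 0,"ay": 0,"az": 0,"fingers": 85}
    - {"x": 0,"y": 0,"z": 0,"ax": 0,"ay": 0,"az": 0,"fingers": 85}
    - {"x": 0,"y": 0,"z": 0,"ax": 0,"ay": 0,"az": 0,"fingers": 70}
    - {"x": 0,"y": 0,"z": 0,"ax": 0,"ay": 0,"az": 0,"fingers": 60}
    - {"x": 0,"y": 0,"z": 0,"ax": 0,"ay": 0,"az": 0,"fingers": 50}
  force: 30

```text
t: 35.35
eef_pos: [0.5122, 0.0835, 0.0868]
tool_rot: [-0.0, 0.996, 0.094, 0.001]
contact_force: [-1.1, -0.8, 6.2]
gripper_width: 0.648
grasp_force: 31.5
```

Call:
jog_arm:
  rows:
    - {"x": 0,"y": 0,"z": 0,"ax": 0,"ay": 0,"az": 0,"fingers": 40}
    - {"x": 0,"y": 0,"z": 0,"ax": 0,"ay": 0,"az": 0,"fingers": 40}
    - {"x": 0,"y": 0,"z": 0,"ax": 0,"ay": 0,"az": 0,"fingers": 40}
    - {"x": 0,"y": 0,"z": -3,"ax": 0,"ay": 0,"az": 0,"fingers": 40}
    - {"x": 0,"y": 0,"z": 0,"ax": 0,"ay": 0,"az": 0,"fingers": 40}
    - {"x": 1.3,"y": 0,"z": 0,"ax": 0,"ay": 0,"az": 2.2,"fingers": 40}
    - {"x": 0,"y": 0,"z": 0,"ax": 0,"ay": 0,"az": 0,"fingers": 40}
    - {"x": 0,"y": 0,"z": 0,"ax": 0,"ay": 0,"az": 0,"fingers": 40}

```text
t: 36.15
eef_pos: [0.5127, 0.0837, 0.0886]
tool_rot: [0.0, 0.997, 0.076, -0.0]
contact_force: [0.3, -0.7, 0.3]
gripper_width: 0.646
grasp_force: 32.0
```

```bash
python3 -c "
from go import *;go(.513,.0835,.0857,8.8)"
```

```text
t 36.15 pos [0.5127 0.0837 0.0886] yaw 8.7 w 0.646 gf 32.0 F [ 0.3 -0.7  0.3]
turn [ 0.   0.  -0.1] shift [0.3 0.2 2.9]
```

Now I lower it, release and retreat.

Call:
jog_arm:
  rows:
    - {"x": 0.3,"y": 0,"z": 1,"ax": 0,"ay": 0,"az": 0,"fingers": 40}
    - {"x": 0,"y": 0,"z": 1,"ax": 0,"ay": 0,"az": 0,"fingers": 40}
    - {"x": 0,"y": 0,"z": 1,"ax": 0,"ay": 0,"az": 0,"fingers": 40}
    - {"x": 0,"y": 0,"z": 0.3,"ax": 0,"ay": 0,"az": 0,"fingers": 40}
    - {"x": 0,"y": 0,"z": 0,"ax": 0,"ay": 0,"az": 0,"fingers": 40}
    - {"x": 0,"y": 0,"z": 0,"ax": 0,"ay": 0,"az": 0,"fingers": 40}
    - {"x": 0,"y": 0,"z": 0,"ax": 0,"ay": 0,"az": 0,"fingers": 40}
    - {"x": 0,"y": 0,"z": 0,"ax": 0,"ay": 0,"az": 0,"fingers": 40}

```text
t: 36.95
eef_pos: [0.5131, 0.0837, 0.0867]
tool_rot: [0.0, 0.997, 0.075, 0.0]
contact_force: [-4.9, -1.3, 17.0]
gripper_width: 0.645
grasp_force: 33.8
```

Call:
jog_arm:
  rows:
    - {"x": 0,"y": 0,"z": 0,"ax": 0,"ay": 0,"az": 0,"fingers": 65}
    - {"x": 0,"y": 0,"z": 0,"ax": 0,"ay": 0,"az": 0,"fingers": 75}
    - {"x": 0,"y": 0,"z": 0,"ax": 0,"ay": 0,"az": 0,"fingers": 85}
    - {"x": 0,"y": 0,"z": 0,"ax": 0,"ay": 0,"az": 0,"fingers": 85}
    - {"x": 0,"y": 0,"z": -20,"ax": 0,"ay": 0,"az": 0,"fingers": 85}
    - {"x": 0,"y": 0,"z": -40,"ax": 0,"ay": 0,"az": 0,"fingers": 85}
    - {"x": 0,"y": 0,"z": -40,"ax": 0,"ay": 0,"az": 0,"fingers": 85}
    - {"x": 0,"y": 40,"z": 0,"ax": 0,"ay": 0,"az": 0,"fingers": 85}

```text
t: 37.75
eef_pos: [0.5223, 0.0503, 0.1908]
tool_rot: [-0.002, 0.997, 0.08, 0.005]
contact_force: [1.5, 0.3, -0.6]
gripper_width: 0.995
grasp_force: 0.0
```

Call:
jog_arm:
  rows:
    - {"x": 0,"y": 45,"z": 0,"ax": 0,"ay": 0,"az": 0,"fingers": 85}
    - {"x": 0,"y": 45,"z": 0,"ax": 0,"ay": 0,"az": 0,"fingers": 85}
    - {"x": 0,"y": 45,"z": 0,"ax": 0,"ay": 0,"az": 0,"fingers": 85}
    - {"x": 0,"y": 45,"z": 0,"ax": 0,"ay": 0,"az": 0,"fingers": 85}
    - {"x": 0,"y": 45,"z": 0,"ax": 0,"ay": 0,"az": 0,"fingers": 85}
    - {"x": 0,"y": 30,"z": 0,"ax": 0,"ay": 0,"az": 0,"fingers": 85}
    - {"x": 0,"y": 0,"z": 0,"ax": 0,"ay": 0,"az": 0,"fingers": 85}
    - {"x": 0,"y": 0,"z": 0,"ax": 0,"ay": 0,"az": 0,"fingers": 85}

```text
t: 38.55
eef_pos: [0.5571, -0.2083, 0.1849]
tool_rot: [-0.0, 0.997, 0.075, -0.0]
contact_force: [-0.8, 0.5, 0.8]
gripper_width: 0.998
grasp_force: 0.0
```

```bash
timeout 300 python3 -c "
from fit import *
look('top','top13');look('side','side13')
print(bot.get_obs()['eef_pos'])
for n1 in('top13','side13'):
  fit(n1,'lid',.056,.056,.106,.512,.082,8)
  fit(n1,'lid',.100,.056,.091,.505,.2335,-32.5)
"
```

```text
[ 0.55741461 -0.20630448  0.18508602]
top13 lid 0.056 [511.85  81.81   8.46] -0.55
top13 lid 0.1 [504.63 232.18 -32.1 ] -0.48
side13 lid 0.056 [513.42  83.96   7.74] -0.63
side13 lid 0.1 [504.52 233.74 -32.68] -0.63
```

The square lid is now at (511.9, 81.8) mm and 8.5° by the top camera, against its box at (512.6, 81.7) mm and 8.9°. All four lids are seated, so I hand in.

```bash
python3 -c "
from station import bot
print(bot.hand_in())"
```

```text
the job is handed in; nothing more can be done
None
```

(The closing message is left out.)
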